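Unstop the radio charger and load its battery packs

ROBOT

A 7-joint arm with a two-finger parallel gripper is mounted at the origin on the work surface. World frame = base frame: x ahead of the robot, y to its left, z up, the work surface at z = 0. Lengths are in m, angles in rad, forces in N, time in s.
With the tool pointing down it reaches from about 0.35 to 0.9 m from the base axis. Payload 7.2 kg.
Tool frame: the origin (TCP) lies between the finger pads; the fingertips stand 17 mm ahead of it and the grasp point (between the pads) lies 2 mm behind it; z points along the fingers, y is the direction in which the jaws open and shut (so a half turn about z gives the same grasp; the last joint's range is limited). The gripper opens to 85 mm and grips with 20 to 120 N. Pads are 22 mm wide; open, the fingers measure 114 mm over their backs; the gripper's body (76 mm by 85 mm) begins 54 mm behind the grasp point. The pads swing forward as they close: fully open they stand 13 mm farther back than shut.
Start: joints at [-1.17, 0.411, -0.013, 1.596, 0.006, 1.134, -0.082], TCP at [0.282, 0.558, 0.248] pointing down, gripper open.
Joint ranges: [-2.95, 2.95], [-0.29, 1.99], [-1.47, 1.44], [0.14, 2.54], [-1.03, 4.17], [0.13, 1.85], [-2.86, 2.86]. Speed limits (rad/s): [2.39, 2.39, 3.01, 3.01, 3.14, 3.14, 3.14].

INTERFACE

Orientations are given as a rotation vector (axis times angle).
In Python, from station import get_obs, read_camera, sign_off gives the robot as it stands. The module is installed in compiled form; this text tells all that it offers.
- The arm moves only by the shell command python3 -m jog 'ROWS' [FORCE]. ROWS is JSON, a list of rows, each a list of 3 entries, a list of its own where there are three numbers: the shift along the tool's x, y, z in mm, then the turn, a rotation vector about the tool's x, y, z in degrees, then the gripper command: -1 is fully open, 1 is shut, values between are in proportion. A call has 1 to 5 rows; each row is the pose to reach, as a shift and turn from the pose commanded when the call began, along the tool's axes at that moment; what a row does not reach only later rows make up. A row lasts 1/12 s, in which the tool goes at most 41.7 mm and 7.16 degrees, less where a joint would pass 70% of its speed; a pose out of reach is approached as far as the arm can. A call with a gripper value outside its range is refused whole. The fingers move at their own pace and stop on an object; FORCE is the grip in N (left out, the last holds). Time passes only in rows, so rows that repeat a pose let the fingers close. It gives the time, the measured TCP pose, the force and the opening at its end, in the units of the state.
- get_obs(): the state, without advancing time (a new reading comes with each control period).
- read_camera(name): name is "scene" or "top"; returns a dict with "color" (420x560x3 uint8, red, green, blue), "intrinsics" (3x3 intrinsics, pixels), "R" (3x3) and "t" (3): a world point X has camera coordinates R X + t. Camera axes: x right, y down, z forward; pixel columns grow to the right and rows downward; lengths in m; the calibration is good to about 2 mm. A picture is of the moment at which its call begins. There is no depth.
- sign_off(): hands the job in, once; it reports no verdict.
The state is a dict: "time": time; "joint_positions": joint angles; "joint_velocities": joint speeds; "tau": joint torques, N m; "ee_pos": TCP position; "tcp_rot": TCP orientation; "wrist_force": force on the tool from outside, world axes, zero at the start; "wrist_torque": the same for the moment, N m; "finger_gap": opening from 0.0 (shut) to 1.0 (fully open).
Only numpy, scipy, OpenCV 4.12 (cv2) and the standard library are available. Lean on these libraries where they do the work, as an engineer would, in place of code of your own. Each camera call takes 0.05 s, during which the arm holds its last target.

TASK

Get the radio battery charger ready: first work the tapered rubber bung out of its air port by rocking it from side to side between the two white catches, freeing one side and then the other (do not pull it straight out), and put it in the white tray. Then load every loose battery pack, each into a bay of its own: tuck one short end under the metal lip, then lower the other end until the pack lies flat on the floor of the bay. Let go of everything at the end.

Things in the scene. Friction and masses are not known exactly. Their poses are not given: they have to be found in the camera images.
- charger: Grey battery charger, fixed; origin on the table under the middle bay. x points away from the lip end, y along the row of bays to the port block (100 x 100 mm, 75 mm high, centred at y 195 mm). Deck = bay floors, 30 mm high, x -62 to 62, y -108 to 145 mm. Three bays, each 105 mm long (x -52.5 to 52.5), 64 mm wide, parted by kerbs 6 mm wide, 10 mm high; a 10 mm kerb also closes the +x end.
- lip (a point): Middle of the lower free edge of the aluminium retaining lip that runs along y over the -x end of all three bays; axes as the charger's. 30 mm above the bay floor (its top 36 mm), at charger x -40.5 mm; the pocket under it runs 12 mm further to -x, to a wall. A pack therefore goes in only with one end tilted down and pushed under the lip; 14 degrees fits.
- bay0 (a point): Centre of the floor of the bay farthest from the port block (30 mm above the table); axes as the charger's.
- bay1 (a point): Centre of the floor of the middle bay; axes as the charger's.
- bay2 (a point): Centre of the floor of the bay nearest to the port block; axes as the charger's.
- port (a point): Centre of the air port's mouth, in the top face of the port block, 75 mm above the table; a round hole 54 mm wide and 55 mm deep; axes as the charger's. The bung's rim rests on the top face round it.
- bung_center (a point): Black rubber bung, 95 mm, 120 g, at mid-length; z points to its grip. From the small end: plug 34 growing to 52 mm wide over 32 mm; rim 13 mm thick, 56 mm wide below, 66 mm at 4 to 7 mm up, sloping in to 54 mm on top; square grip 28 x 28 mm along its x and y, 50 mm tall. Starts seated in the port, within 5 degrees of the charger's axes, this point 15.5 mm above the mouth.
- catch_inner (a joint): White nylon catch on the port's -y side (towards the bays). 0 = closed, nose 6 mm over the bung's rim, 11 to 23 mm above the block; slides away to 0.008 m; needs 8 N; stays where pushed. As that side of the bung rises 10 mm its sloped rim shoves the catch about 4 mm open: tilt the bung 14 to 17 degrees over the opposite bottom edge of the rim. Open above 0.002, closed below 0.0015.
- catch_outer (a joint): The same catch on the +y side of the port (away from the bays), sliding to +y.
- tray: White open tray, fixed, 120 x 120 mm, walls 4 mm thick and 45 mm high, floor 4 mm; origin on the table under its centre. Stands beyond the port block, on the charger's +y side. The bung may stand, lean or lie in it.
- pack0_center (a point): Black battery pack, 300 g (may be absent), at its centre, 27 mm above its underside. Body 100 mm along x, 60 mm along y, 24 mm high; on top in the middle a grab bar 50 mm along x, 22 mm wide along y, 30 mm tall (overall height 54 mm). Both ends are alike: either may go under the lip. Seated, this point is 27 mm above the centre of the bay's floor.
- pack1_center (a point): Black battery pack, 300 g (may be absent), at its centre, 27 mm above its underside. Body 100 mm along x, 60 mm along y, 24 mm high; on top in the middle a grab bar 50 mm along x, 22 mm wide along y, 30 mm tall (overall height 54 mm). Both ends are alike: either may go under the lip. Seated, this point is 27 mm above the centre of the bay's floor.
- pack2_center (a point): Black battery pack, 300 g (may be absent), at its centre, 27 mm above its underside. Body 100 mm along x, 60 mm along y, 24 mm high; on top in the middle a grab bar 50 mm along x, 22 mm wide along y, 30 mm tall (overall height 54 mm). Both ends are alike: either may go under the lip. Seated, this point is 27 mm above the centre of the bay's floor.
Things that resemble listed ones, but are neither listed nor needed, are in the scene too. What is shaped like the part that bears pack1_center but blue is not meant. Leave any pink look-alike of the tray alone.

How it is judged:
On the way, in this order (a step that is already met when the one before it is completed fails the run):
1. the bung is tilted in its port so that one catch is pushed open while the other is still closed (distance between bung_center and port below 0.04 m and angle between bung_center's own z axis and vertical above 0.08 rad and ((value of joint catch_inner above 0.002 m and value of joint catch_outer below 0.0015 m) or (value of joint catch_outer above 0.002 m and value of joint catch_inner below 0.0015 m))), for 0.2 s.
2. then the other side is freed too: both catches are open (value of joint each of catch_inner, catch_outer above 0.002 m), for 0.1 s.
3. the bung is in the tray (horizontal distance between bung_center and tray below 0.065 m and height (world z) of bung_center below 0.085 m), for 0.3 s.
4. every pack lies seated in a bay (((horizontal distance between pack0_center and bay0 below 0.008 m and height (world z) of pack0_center below 0.061 m and angle between pack0_center's own z axis and vertical below 0.05 rad) or (horizontal distance between pack0_center and bay1 below 0.008 m and height (world z) of pack0_center below 0.061 m and angle between pack0_center's own z axis and vertical below 0.05 rad) or (horizontal distance between pack0_center and bay2 below 0.008 m and height (world z) of pack0_center below 0.061 m and angle between pack0_center's own z axis and vertical below 0.05 rad)) and ((horizontal distance between pack1_center and bay0 below 0.008 m and height (world z) of pack1_center below 0.061 m and angle between pack1_center's own z axis and vertical below 0.05 rad) or (horizontal distance between pack1_center and bay1 below 0.008 m and height (world z) of pack1_center below 0.061 m and angle between pack1_center's own z axis and vertical below 0.05 rad) or (horizontal distance between pack1_center and bay2 below 0.008 m and height (world z) of pack1_center below 0.061 m and angle between pack1_center's own z axis and vertical below 0.05 rad)) and ((horizontal distance between pack2_center and bay0 below 0.008 m and height (world z) of pack2_center below 0.061 m and angle between pack2_center's own z axis and vertical below 0.05 rad) or (horizontal distance between pack2_center and bay1 below 0.008 m and height (world z) of pack2_center below 0.061 m and angle between pack2_center's own z axis and vertical below 0.05 rad) or (horizontal distance between pack2_center and bay2 below 0.008 m and height (world z) of pack2_center below 0.061 m and angle between pack2_center's own z axis and vertical below 0.05 rad))), for 0.3 s.
At the end, for the whole second after the job is handed in: The bung is at rest in the tray (its middle within 65 mm of the tray's centre and under 85 mm high); every pack present is at rest in a bay, its centre within 8 mm (horizontally) of the bay's, no more than 4 mm too high and tilted less than 0.05 rad (all of step 3 and all of step 4 and linear speed of each of pack0, pack1, pack2 below 0.02 m/s and linear speed of bung below 0.03 m/s); the robot touches nothing.
It fails at once if a pack is seated while the bung is still in the port (distance between bung_center and port below 0.04 m and (((horizontal distance between pack0_center and bay0 below 0.008 m and height (world z) of pack0_center below 0.061 m and angle between pack0_center's own z axis and vertical below 0.05 rad) or (horizontal distance between pack0_center and bay1 below 0.008 m and height (world z) of pack0_center below 0.061 m and angle between pack0_center's own z axis and vertical below 0.05 rad) or (horizontal distance between pack0_center and bay2 below 0.008 m and height (world z) of pack0_center below 0.061 m and angle between pack0_center's own z axis and vertical below 0.05 rad)) or ((horizontal distance between pack1_center and bay0 below 0.008 m and height (world z) of pack1_center below 0.061 m and angle between pack1_center's own z axis and vertical below 0.05 rad) or (horizontal distance between pack1_center and bay1 below 0.008 m and height (world z) of pack1_center below 0.061 m and angle between pack1_center's own z axis and vertical below 0.05 rad) or (horizontal distance between pack1_center and bay2 below 0.008 m and height (world z) of pack1_center below 0.061 m and angle between pack1_center's own z axis and vertical below 0.05 rad)) or ((horizontal distance between pack2_center and bay0 below 0.008 m and height (world z) of pack2_center below 0.061 m and angle between pack2_center's own z axis and vertical below 0.05 rad) or (horizontal distance between pack2_center and bay1 below 0.008 m and height (world z) of pack2_center below 0.061 m and angle between pack2_center's own z axis and vertical below 0.05 rad) or (horizontal distance between pack2_center and bay2 below 0.008 m and height (world z) of pack2_center below 0.061 m and angle between pack2_center's own z axis and vertical below 0.05 rad)))).
Of pack0, pack1, pack2 only 2 to 3 are there at a start; the rules pass over those that are not, and their reading is None.
At some moment in a run one of pack0, pack1, pack2 may be knocked a few centimetres aside while the robot is not near it.
Once in a run the grip may slacken for a moment while it holds something.
It also fails if it takes over 210 s, if anything falls off the work surface, if the arm or the gripper's body presses on something with over 40 N, if the wrist force passes 120 N, or if a joint passes its speed limit or range.

## Working session

There is one attempt and no reset: what is moved stays moved. The work goes in short steps, Python scripts to look and compute and a shell command to move; the robot and the scene stay as the last step left them, time stands still between calls to the robot, and variables do not carry over. Pictures are saved under pics/ and viewed, and the job is handed in when it is done.

```bash
mkdir -p pics; ls
python3 - <<'E'
from station import *
import cv2,numpy as np
o=get_obs();print({k:np.round(v,3).tolist() for k,v in o.items()})
for n in("scene","top"):
    c=read_camera(n);cv2.imwrite(f"pics/{n}0.png",c["color"][:,:,::-1]);print(n,c["intrinsics"].tolist(),np.round(c["R"],4).tolist(),c["t"], (-c["R"].T@c["t"]))
E
```

```text
pics
{'time': 0.0, 'joint_positions': [-1.17, 0.412, -0.013, 1.597, 0.006, 1.134, -0.082], 'joint_velocities': [0.0, 0.0, 0.001, 0.001, 0.001, 0.001, -0.001], 'tau': [0.001, -60.063, 0.682, -29.94, 0.014, 0.01, 0.0], 'ee_pos': [0.282, 0.557, 0.247], 'tcp_rot': [-0.729, -3.055, 0.002], 'wrist_force': [-0.93, -0.487, -0.556], 'wrist_torque': [-0.04, -0.012, 0.026], 'finger_gap': 0.999}
scene [[380.54184457014856, 0.0, 280.59934903926535], [0.0, 380.54184457014856, 213.01229684073076], [0.0, 0.0, 1.0]] [[-0.4726, 0.8812, -0.008], [0.7205, 0.3811, -0.5794], [-0.5075, -0.2796, -0.815]] [ 0.19759888 -0.27184573  1.46640801] [1.03350561 0.33943999 1.03920379]
top [[416.9922444978912, 0.0, 279.7927747453931], [0.0, 416.9922444978912, 207.6881935364587], [0.0, 0.0, 1.0]] [[-0.0459, -0.9989, 0.0049], [-0.9768, 0.0438, -0.2094], [0.209, -0.0144, -0.9778]] [0.01309965 0.48901462 1.11532747] [0.24524273 0.00766872 1.19292056]
```

View pics/scene0.png

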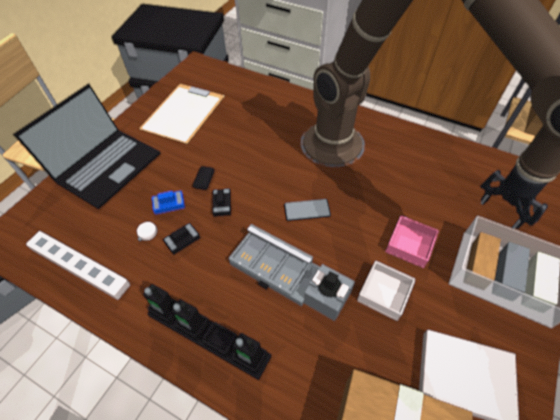

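View pics/top0.png

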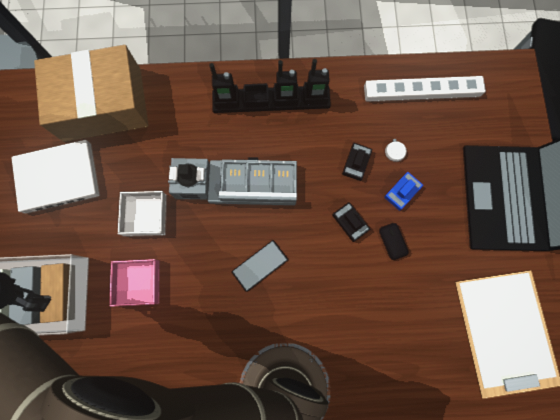

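Scene view: charger near (290,265) with the bung at about (330,282), white tray (386,290), packs at (221,202) and (181,239), and the blue decoy at (168,202). In the top view the bung is at (188,176), white tray (142,213), packs (357,161) and (351,222). The item at (394,241) looks like a phone, so I count two packs. Next I'll zoom in to measure.

```bash
cat > h.py <<'E'
from station import *
import cv2,numpy as np
from scipy.spatial.transform import Rotation as Ro
def cam(n): return read_camera(n)
def ray(c,u,v,z):
    K,R,t=c["intrinsics"],c["R"],np.array(c["t"])
    d=R.T@np.linalg.solve(K,[u,v,1]); o=-R.T@t
    return o+d*(z-o[2])/d[2]
def proj(c,X):
    p=c["intrinsics"]@(c["R"]@np.asarray(X,float)+c["t"]); return p[:2]/p[2]
def crop(c,u0,v0,u1,v1,s,name):
    im=cv2.resize(c["color"][v0:v1,u0:u1,::-1],None,fx=s,fy=s,interpolation=cv2.INTER_CUBIC)
    cv2.imwrite("pics/"+name,im)
E
python3 - <<'E'
from h import *
c=cam("top");crop(c,110,145,310,245,4,"t1.png");crop(c,325,135,425,265,4,"t1b.png")
c=cam("scene");crop(c,220,215,420,325,4,"s1.png");crop(c,150,160,250,260,5,"s1b.png")
E
```

```text
(no output)
```

View pics/t1.png

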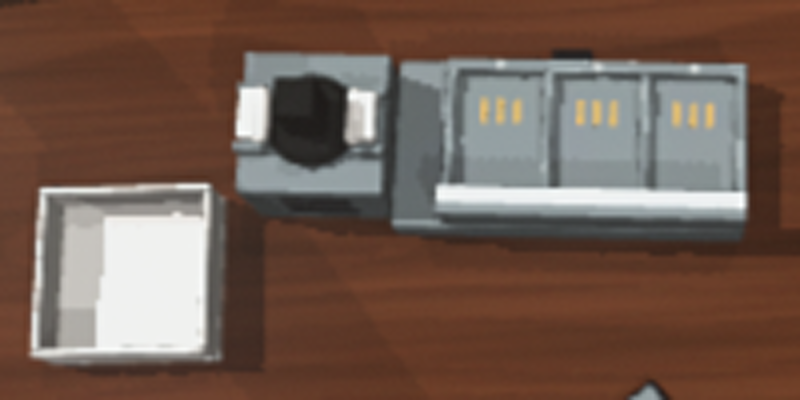

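View pics/t1b.png

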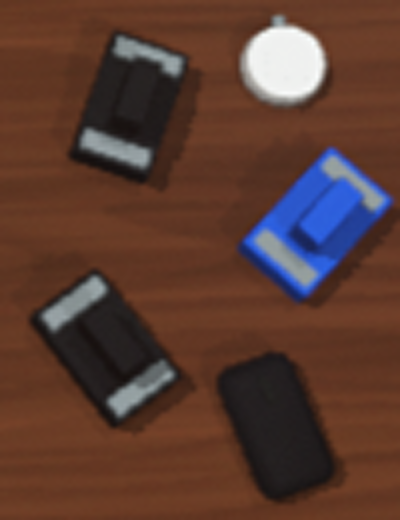

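View pics/s1.png

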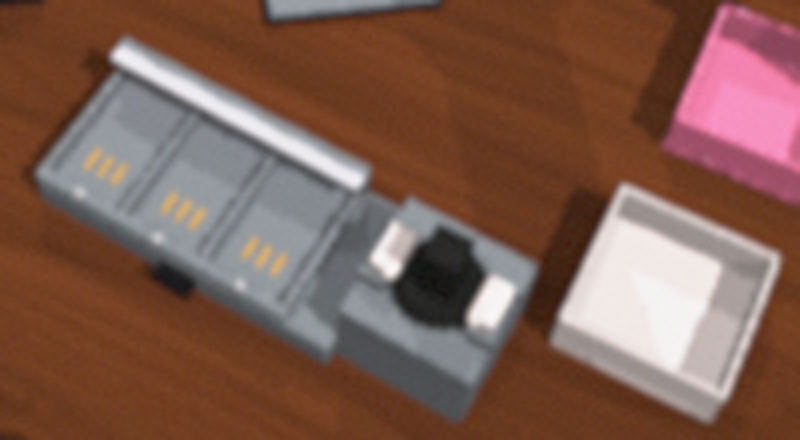

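View pics/s1b.png

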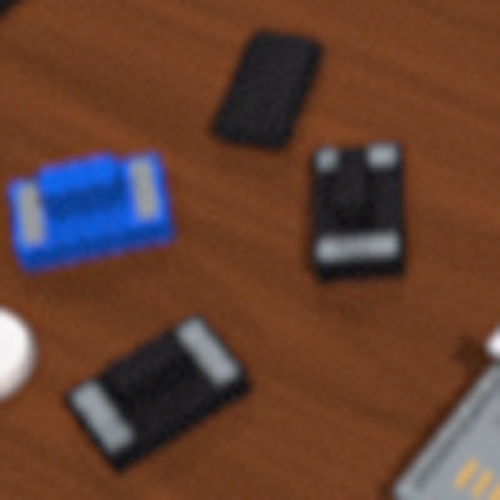

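```bash
cat > m1.py <<'E'
from h import *
ct=cam("top");cs=cam("scene")
T=lambda u,v,z:ray(ct,110+u/4-.4,145+v/4-.4,z)
S=lambda u,v,z:ray(cs,220+u/4-.4,215+v/4-.4,z)
def fit(P,Q):
    P=np.array(P);Q=np.array(Q)[:,:2];a=P-P.mean(0);b=Q-Q.mean(0)
    th=np.arctan2((a[:,0]*b[:,1]-a[:,1]*b[:,0]).sum(),(a*b).sum())
    R=np.array([[np.cos(th),-np.sin(th)],[np.sin(th),np.cos(th)]]);t=Q.mean(0)-R@P.mean(0)
    return th,t,np.linalg.norm(P@R.T+t-Q,axis=1)
blk=[(.05,.245),(.05,.145),(-.05,.145),(-.05,.245)]
qt=[T(245,54,.075),T(390,57,.075),T(387,192,.075),T(237,192,.075)]
qs=[S(465,418,.0),S(343,290,.075),S(412,197,.075),S(538,265,.075)]
print(fit(blk,qt));print(fit(blk[1:],qs[1:]))
for n,q in(("T deck corner",T(745,65,.04)),("T lip r",T(748,190,.066)),("T lip l",T(437,184,.066)),("S lip r far",S(115,57,.066)),("S lip l",S(362,188,.066)),("S deck",S(38,175,.03)),("S deck l",S(333,362,0.03))):print(n,q.round(4))
# tray rim z=.045
tr=[T(38,189,.045),T(212,186,.045),T(220,358,.045),T(32,356,.045)]
ts=[S(622,184,.045),S(778,255,.045),S(712,405,.045),S(552,335,.045)]
print(np.mean(tr,0),np.mean(ts,0),np.round(tr,3).tolist(),np.round(ts,3).tolist())
# bung grip top centre z=.075+.0155+.0475=.138
print(T(293,95,.138),S(452,242,.138))
E
python3 m1.py
```

```text
(np.float64(-0.04704930926829455), array([0.57828567, 0.04680498]), array([0.00138989, 0.0016315 , 0.00223079, 0.00135869]))
(np.float64(-0.1319267986591065), array([0.55766024, 0.04744856]), array([0.00627953, 0.00609116, 0.00089045]))
T deck corner [ 0.6282 -0.0621  0.04  ]
T lip r [ 0.5283 -0.0577  0.066 ]
T lip l [0.5423 0.1585 0.066 ]
S lip r far [ 0.5257 -0.0533  0.066 ]
S lip l [0.5388 0.1616 0.066 ]
S deck [ 0.6246 -0.0645  0.03  ]
S deck l [0.6525 0.196  0.03  ]
[0.49439893 0.38025581 0.045     ] [0.50225932 0.38145988 0.045     ] [[0.557, 0.443, 0.045], [0.553, 0.321, 0.045], [0.43, 0.313, 0.045], [0.437, 0.444, 0.045]] [[0.436, 0.325, 0.045], [0.438, 0.442, 0.045], [0.566, 0.436, 0.045], [0.57, 0.323, 0.045]]
[0.58812443 0.24273994 0.138     ] [0.58363454 0.24346694 0.138     ]
```

```bash
cat > plan.py <<'E'
# python3 plan.py x y z yaw_deg [tilt about charger/world axes: rx ry deg applied in yawed frame]
import sys
from h import *
a=[float(v) for v in sys.argv[1:]]
o=get_obs();p=np.array(o["ee_pos"]);R=Ro.from_rotvec(o["tcp_rot"])
B=Ro.from_matrix([[-1,0,0],[0,1,0],[0,0,-1]])
rx,ry=(a[4:]+[0,0])[:2]
Rt=Ro.from_euler("z",a[3],degrees=True)*Ro.from_euler("xy",[rx,ry],degrees=True)*B
d=R.inv().apply(np.array(a[:3])-p)*1000
r=(R.inv()*Rt).as_rotvec(degrees=True)
print("t",round(o["time"],2),"pos",p.round(4),"cur yaw",((R*B.inv()).as_rotvec(degrees=True)).round(2),"F",np.round(o["wrist_force"],1),"gap",round(o["finger_gap"],3))
print("shift",d.round(1).tolist(),"turn",r.round(2).tolist())
E
python3 plan.py 0.586 0.2425 0.22 -3.4
python3 - <<'E'
from h import *
c=cam("top");crop(c,165,150,215,200,12,"t2.png")
c=cam("scene");crop(c,305,255,365,305,12,"s2.png")
E
```

```text
t 0.3 pos [0.2823 0.5575 0.248 ] cur yaw [-3.000e-02  1.000e-02 -2.686e+01] F [-0.4 -0.2 -0.9] gap 1.0
shift [-413.2, -143.8, 28.1] turn [-0.03, -0.01, -23.46]
```

View pics/t2.png

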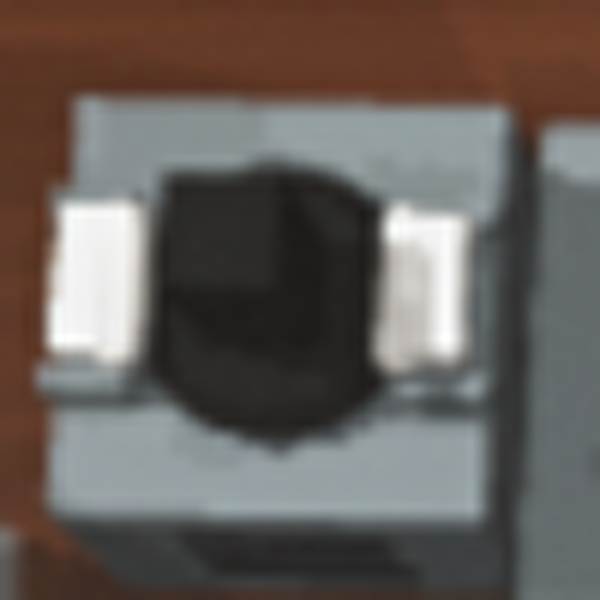

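View pics/s2.png

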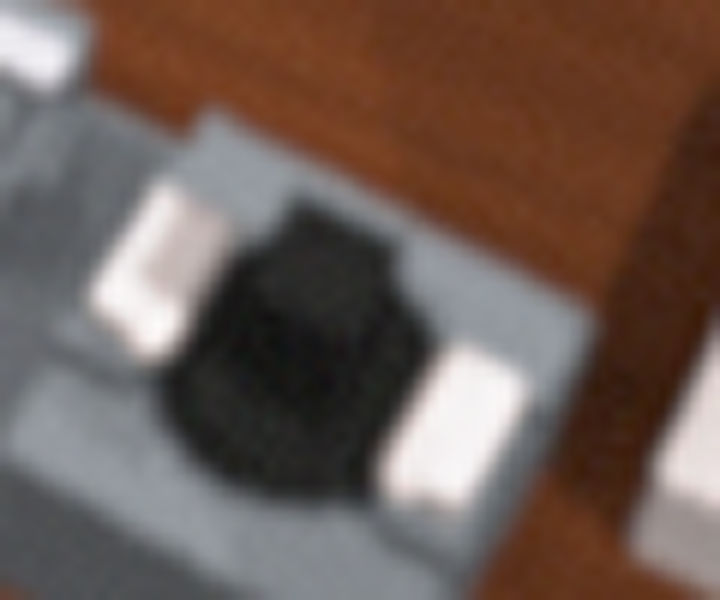

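Run:
```python
from h import *
c=cam("top");print(ray(c,165+222/12-.5,150+231/12-.5,.138));f=lambda u,v:ray(c,165+u/12-.5,150+v/12-.5,.138)
for a in[(165,178),(282,175),(275,285),(165,288)]:print(f(*a).round(4))
c=cam("scene");print(ray(c,305+330/12-.5,255+255/12-.5,.138))
```

```text
[0.5870048  0.24234226 0.138     ]
[0.5998 0.2549 0.138 ]
[0.5993 0.2292 0.138 ]
[0.5741 0.2307 0.138 ]
[0.5745 0.2548 0.138 ]
[0.58606989 0.24283971 0.138     ]
```

```bash
python3 -m jog '[[[-41,-14,2],[0,0,-5],-1],[[-82,-28,4],[0,0,-10],-1],[[-123,-43,6],[0,0,-15],-1],[[-164,-57,8],[0,0,-20],-1],[[-205,-72,10],[0,0,-23.5],-1]]'; python3 plan.py 0.586 0.2425 0.22 -3.4
```

```text
time: 0.92
ee_pos: [0.4276, 0.406, 0.2388]
tcp_rot: [0.084, 3.14, 0.001]
wrist_force: [0.6, 0.1, -0.5]
finger_gap: 1.002
t 0.92 pos [0.4276 0.406  0.2388] cur yaw [ 0.02 -0.02 -3.07] F [ 0.6  0.1 -0.5] gap 1.002
shift [-166.9, -154.7, 18.8] turn [0.02, 0.02, 0.33]
```

```bash
python3 -m jog '[[[-33,-31,0],[0,0,0],-1],[[-66,-62,0],[0,0,0],-1],[[-100,-93,0],[0,0,0],-1],[[-134,-124,0],[0,0,0],-1],[[-167,-155,10],[0,0,0],-1]]'; python3 -m jog '[[[0,0,10],[0,0,0],-1],[[0,0,10],[0,0,0],-1]]';python3 plan.py 0.5866 0.2426 0.127 -3
```

```text
time: 1.33
ee_pos: [0.5722, 0.2559, 0.2334]
tcp_rot: [0.092, 3.138, 0.002]
wrist_force: [1.5, 1.0, 0.3]
finger_gap: 1.0
time: 1.5
ee_pos: [0.5714, 0.2537, 0.22]
tcp_rot: [-0.101, -3.138, 0.004]
wrist_force: [-1.9, 0.4, -0.7]
finger_gap: 1.001
t 1.5 pos [0.5714 0.2537 0.22  ] cur yaw [-0.14  0.1  -3.7 ] F [-1.9  0.4 -0.7] gap 1.001
shift [-16.1, -9.8, 93.0] turn [-0.14, -0.1, -0.7]
```

```bash
python3 -m jog '[[[0,0,0],[0,0,0],-1],[[0,0,0],[0,0,0],-1]]';python3 plan.py 0.5866 0.2426 0.127 -3
```

```text
time: 1.67
ee_pos: [0.5694, 0.259, 0.2223]
tcp_rot: [-0.089, -3.14, -0.001]
wrist_force: [-0.4, -0.2, -0.5]
finger_gap: 1.0
t 1.67 pos [0.5694 0.259  0.2223] cur yaw [ 0.05  0.02 -3.24] F [-0.4 -0.2 -0.5] gap 1.0
shift [-18.1, -15.5, 95.3] turn [0.05, -0.02, -0.24]
```

```bash
python3 -m jog '[[[-18,-15.5,0],[0,0,0],-1],[[-18,-15.5,20],[0,0,0],-1],[[-18,-15.5,40],[0,0,0],-1],[[-18,-15.5,55],[0,0,0],-1],[[-18,-15.5,55],[0,0,0],-1]]';python3 plan.py 0.5866 0.2426 0.127 -3
```

```text
time: 2.08
ee_pos: [0.5849, 0.2421, 0.1645]
tcp_rot: [-0.088, -3.136, 0.002]
wrist_force: [-0.6, 0.2, 0.5]
finger_gap: 1.001
t 2.08 pos [0.5849 0.2421 0.1645] cur yaw [-0.08  0.24 -3.2 ] F [-0.6  0.2  0.5] gap 1.001
shift [-1.8, 0.7, 37.4] turn [-0.08, -0.23, -0.2]
```

```bash
python3 -m jog '[[[-1.5,0.5,12],[0,0,0],-1],[[-1.5,0.5,25],[0,0,0],-1],[[-1.5,0.5,37],[0,0,0],-1],[[-1.5,0.5,37],[0,0,0],-1]]';python3 plan.py 0.5866 0.2426 0.127 -3; python3 -m jog '[[[0,0,0],[0,0,0],0],[[0,0,0],[0,0,0],1],[[0,0,0],[0,0,0],1],[[0,0,0],[0,0,0],1],[[0,0,0],[0,0,0],1]]' 40;python3 -m jog '[[[0,0,0],[0,0,0],1],[[0,0,0],[0,0,0],1],[[0,0,0],[0,0,0],1],[[0,0,0],[0,0,0],1],[[0,0,0],[0,0,0],1]]' 60;python3 plan.py 0.5866 0.2426 0.127 -3
python3 - <<'E'
from h import *
c=cam("top");crop(c,120,110,220,210,6,"t3.png")
c=cam("scene");crop(c,270,200,400,320,5,"s3.png")
E
```

```text
time: 2.42
ee_pos: [0.5874, 0.241, 0.1273]
tcp_rot: [-0.091, -3.137, 0.003]
wrist_force: [0.2, -0.7, 0.8]
finger_gap: 0.997
t 2.42 pos [0.5874 0.241  0.1273] cur yaw [-0.09  0.18 -3.33] F [ 0.2 -0.7  0.8] gap 0.997
shift [0.9, 1.5, 0.3] turn [-0.1, -0.18, -0.33]
time: 2.83
ee_pos: [0.5893, 0.2414, 0.1307]
tcp_rot: [0.092, 3.139, 0.001]
wrist_force: [-0.8, -0.9, 4.9]
finger_gap: 0.32
time: 3.25
ee_pos: [0.5893, 0.2414, 0.1308]
tcp_rot: [0.092, 3.139, 0.001]
wrist_force: [-1.2, -1.1, 5.8]
finger_gap: 0.311
t 3.25 pos [0.5893 0.2414 0.1308] cur yaw [ 0.03 -0.06 -3.36] F [-1.2 -1.1  5.8] gap 0.311
shift [2.7, 1.0, 3.8] turn [0.04, 0.06, -0.36]
```

View pics/s3.png

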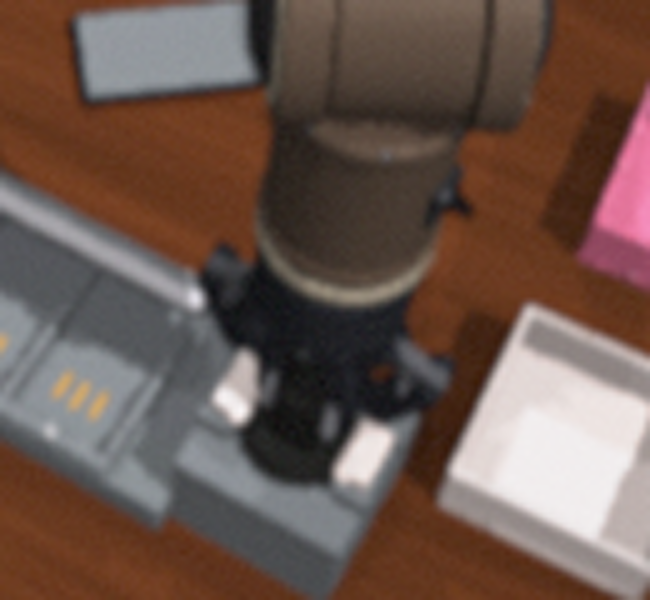

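```bash
python3 -m jog '[[[0,4,-1.8],[4,0,0],1],[[0,8.1,-3.4],[8,0,0],1],[[0,12.3,-4.6],[12,0,0],1],[[0,16.5,-5.5],[16,0,0],1],[[0,16.5,-5.5],[16,0,0],1]]' 80;python3 -m jog '[[[0,0,0],[0,0,0],1],[[0,0,0],[0,0,0],1],[[0,0,0],[0,0,0],1],[[0,0,0],[0,0,0],1]]' ;python3 plan.py 0.5866 0.2426 0.127 -3
python3 - <<'E'
from h import *
c=cam("scene");crop(c,270,200,400,320,5,"s4.png")
E
```

```text
time: 3.77
ee_pos: [0.5898, 0.2592, 0.1357]
tcp_rot: [-0.085, -3.101, 0.446]
wrist_force: [-2.2, -0.7, 9.5]
finger_gap: 0.313
time: 4.1
ee_pos: [0.5897, 0.2589, 0.1357]
tcp_rot: [-0.09, -3.102, 0.433]
wrist_force: [-1.9, 3.8, 4.4]
finger_gap: 0.313
t 4.1 pos [0.5897 0.2589 0.1357] cur yaw [-15.89   0.45  -3.3 ] F [-1.9  3.8  4.4] gap 0.313
shift [2.1, -13.4, 12.9] turn [-15.9, -0.04, -0.32]
```

View pics/s4.png

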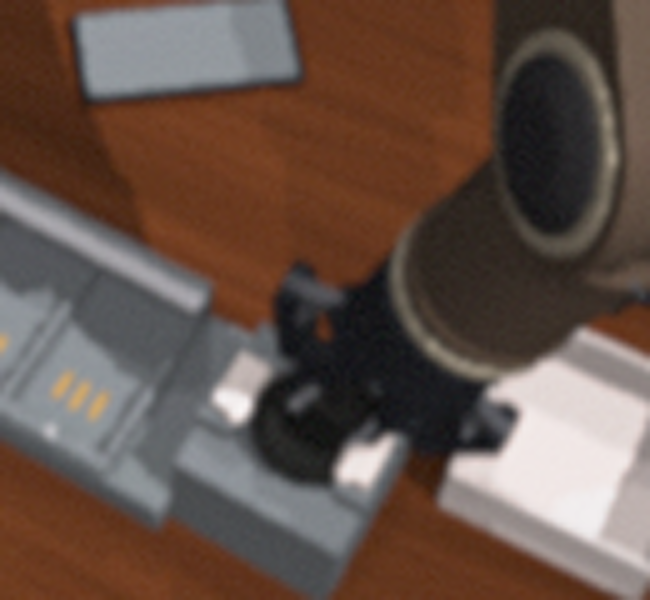

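Run:
```python
import cv2,numpy as np
a=cv2.imread("pics/s3.png")[320:520,170:430];b=cv2.imread("pics/s4.png")[320:520,170:430]
cv2.imwrite("pics/cmp1.png",cv2.resize(np.hstack([a,b]),(800,308)))
```

```text
(no output)
```

View pics/cmp1.png

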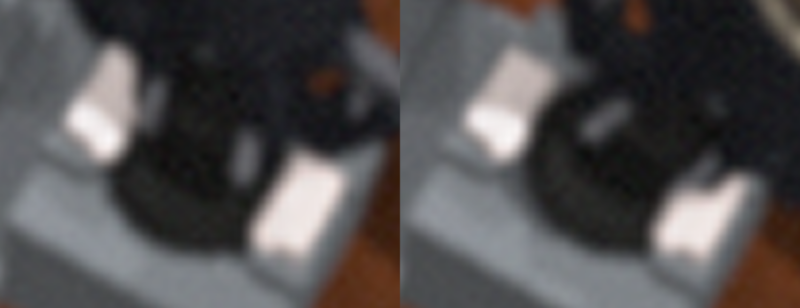

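Run:
```python
from h import *
c=cam("top");crop(c,165,150,215,200,12,"t5.png")
c=cam("scene");crop(c,305,255,365,305,12,"s5.png")
```

```text
(no output)
```

View pics/t5.png

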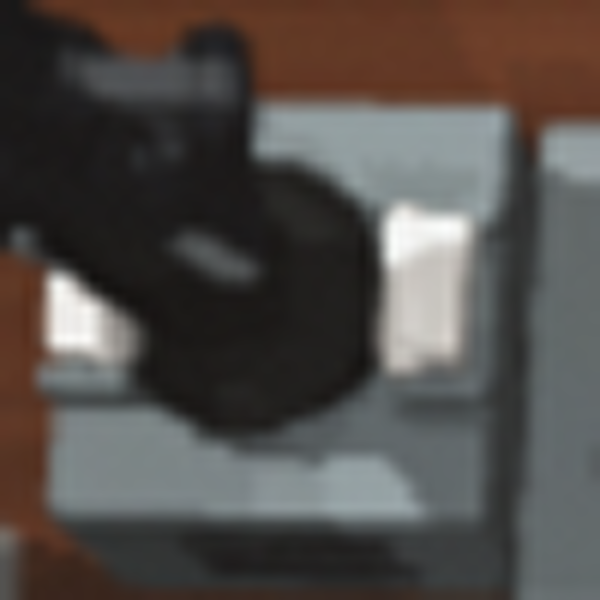

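View pics/s5.png

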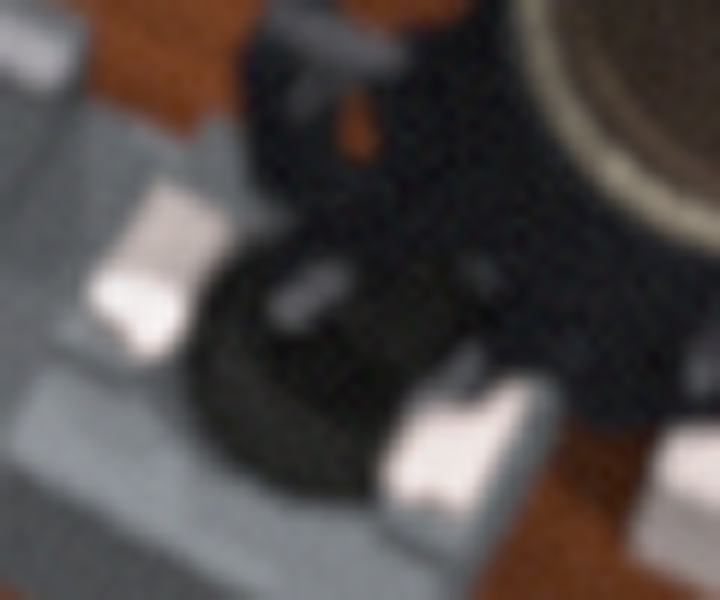

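Run:
```python
import cv2,numpy as np
for n,(a,b),(y0,y1,x0,x1) in (("t",("t2","t5"),(180,400,340,520)),("s",("s2","s5"),(150,390,50,270))):
    A=cv2.imread(f"pics/{a}.png")[y0:y1,x0:x1];B=cv2.imread(f"pics/{b}.png")[y0:y1,x0:x1]
    cv2.imwrite(f"pics/cmp2{n}.png",cv2.resize(np.hstack([A,B]),None,fx=1.8,fy=1.8))
for r in(230,260,290,320,340):
  for a in("t2","t5"):
    g=cv2.imread(f"pics/{a}.png")[r,:,1].astype(int); print(r,a,g[340:520:8])
```

```text
230 t2 [ 45  44  40  33  47 116 215 254 250 245 244 245 245 250 240 216 164 115
  97  77  63  55  51]
230 t5 [ 36  33  33  37  65 133 215 249 246 242 243 245 248 250 247 236 189 132
 101  75  60  53  49]
260 t2 [ 34  34  32  30  43  88 148 185 199 202 204 214 233 249 235 193 135  96
  96  87  73  60  53]
260 t5 [ 29  29  27  24  37 102 198 232 221 208 199 194 194 197 191 175 141 109
  98  84  70  59  52]
290 t2 [ 34  34  33  33  61 113 160 191 203 206 202 209 232 250 234 189 133  99
 105  90  69  56  50]
290 t5 [ 32  31  30  27  37  81 145 186 200 199 198 196 197 201 188 155 121 103
 105  88  66  54  49]
320 t2 [ 35  33  32  35  74 130 168 184 184 187 192 207 232 251 233 185 127  96
 103  88  67  57  51]
320 t5 [ 32  31  30  29  56 109 158 190 202 205 204 200 199 203 189 153 119 102
 104  87  65  53  48]
340 t2 [ 35  33  33  39  96 160 183 190 187 189 194 210 236 255 239 192 136  99
  98  82  65  56  49]
340 t5 [ 32  31  30  29  60 115 163 186 191 195 199 200 200 208 192 146 111  95
  95  81  63  53  46]
```

View pics/cmp2t.png

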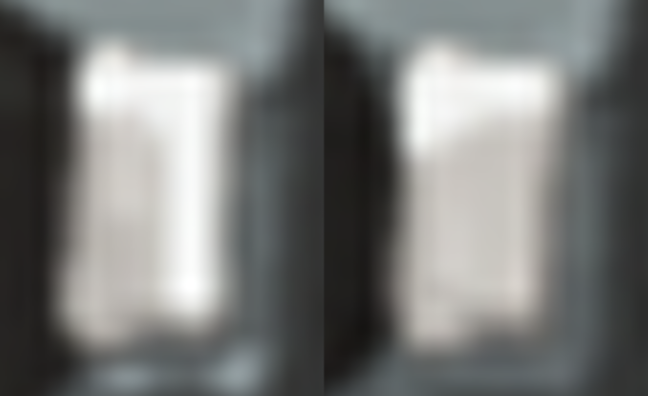

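View pics/cmp2s.png

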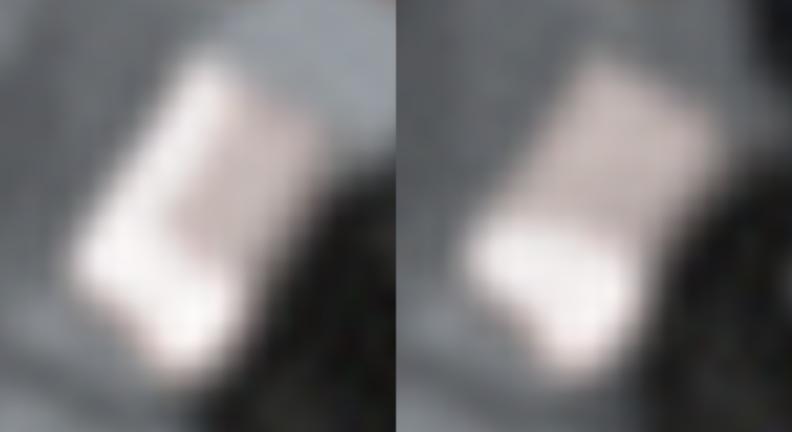

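```bash
cat > rock.py <<'E'
# rock.py a_deg(+ = lean to +y, inner side rises) dy dz (mm): target pose
import sys
from h import *
a,dy,dz=[float(v) for v in sys.argv[1:4]]
P0=np.array([.5893,.2414,.1308]);h=55.8
s=1 if a>0 else -1
A=np.radians(-a);c,sn=np.cos(A),np.sin(A)
y0=-28*s;Y=c*y0-sn*h-y0+dy;Z=sn*y0+c*h-h+dz
Rz=Ro.from_euler("z",-3.3,degrees=True)
T=P0+Rz.apply([0,Y,Z])/1000
import subprocess
print(subprocess.run(["python3","plan.py",*map(str,T),"-3.3",str(-a),"0"],capture_output=True,text=True).stdout)
E
python3 rock.py 10 -2 0;python3 rock.py 16 -3 0;python3 rock.py 16 0 0
```

```text
t 4.25 pos [0.5897 0.2588 0.1358] cur yaw [-15.89   0.46  -3.31] F [-2.2  4.9  5.2] gap 0.311
shift [-0.6, -8.6, 3.4] turn [-5.89, -0.0, -0.03]

t 4.25 pos [0.5897 0.2588 0.1358] cur yaw [-15.89   0.46  -3.31] F [-2.2  4.9  5.2] gap 0.311
shift [-0.6, -3.9, 0.5] turn [0.11, -0.0, -0.03]

t 4.25 pos [0.5897 0.2588 0.1358] cur yaw [-15.89   0.46  -3.31] F [-2.2  4.9  5.2] gap 0.311
shift [-0.6, -1.0, -0.3] turn [0.11, -0.0, -0.03]
```

```bash
python3 -m jog '[[[0,-5,2],[-3,0,0],1],[[-0.5,-9,3.2],[-5.5,0,0],1],[[-0.5,-9,3.2],[-5.5,0,0],1],[[-0.5,-9,3.2],[-5.5,0,0],1]]'; python3 rock.py 16 -3 0
python3 - <<'E'
from h import *
c=cam("top");crop(c,165,150,215,200,12,"t6.png")
c=cam("scene");crop(c,305,255,365,305,12,"s6.png")
E
```

```text
time: 4.58
ee_pos: [0.5904, 0.2486, 0.1351]
tcp_rot: [-0.093, -3.124, 0.282]
wrist_force: [0.8, 5.2, -0.6]
finger_gap: 0.311
t 4.58 pos [0.5904 0.2486 0.1351] cur yaw [-10.32   0.21  -3.4 ] F [ 0.8  5.2 -0.6] gap 0.311
shift [0.7, 5.9, -2.4] turn [5.68, 0.07, -0.12]
```

View pics/t6.png

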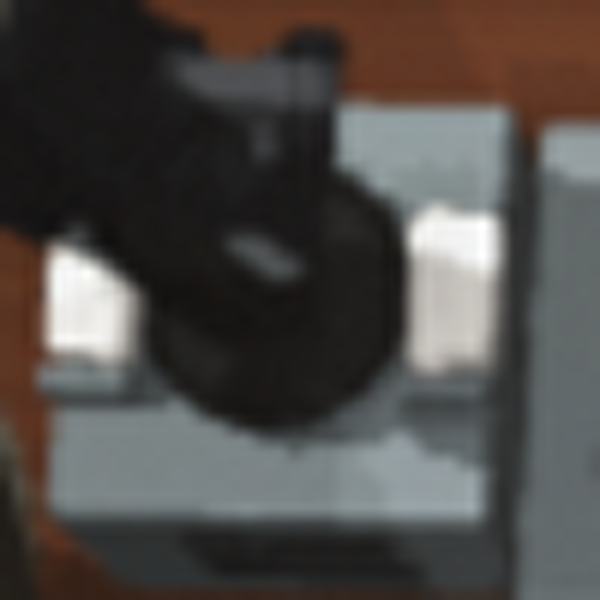

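View pics/s6.png

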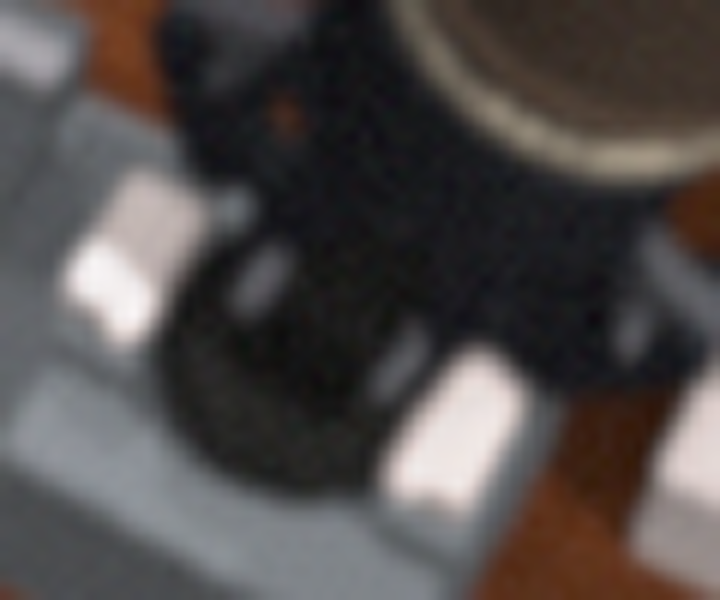

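```bash
python3 -m jog '[[[0,0,0],[0,0,0],1],[[0,0,0],[0,0,0],1],[[0,0,0],[0,0,0],1]]'>/dev/null; for a in "6 -1 0" "0 0 0.5" "-4 0 0.5" "-8 0 0" "-12 0 0"; do python3 rock.py $a; done
```

```text
t 4.93 pos [0.5901 0.2487 0.1346] cur yaw [-10.44   0.26  -3.34] F [ 2.5  4.2 -0.4] gap 0.306
shift [0.4, -2.1, 1.6] turn [-4.44, 0.04, -0.05]

t 4.93 pos [0.5901 0.2487 0.1346] cur yaw [-10.44   0.26  -3.34] F [ 2.5  4.2 -0.4] gap 0.306
shift [0.4, -6.6, 4.6] turn [-10.44, 0.04, -0.04]

t 4.93 pos [0.5901 0.2487 0.1346] cur yaw [-10.44   0.26  -3.34] F [ 2.5  4.2 -0.4] gap 0.306
shift [0.4, -10.9, 3.5] turn [-14.44, 0.04, -0.04]

t 4.93 pos [0.5901 0.2487 0.1346] cur yaw [-10.44   0.26  -3.34] F [ 2.5  4.2 -0.4] gap 0.306
shift [0.4, -15.1, 3.3] turn [-18.44, 0.05, -0.04]

t 4.93 pos [0.5901 0.2487 0.1346] cur yaw [-10.44   0.26  -3.34] F [ 2.5  4.2 -0.4] gap 0.306
shift [0.4, -19.4, 2.8] turn [-22.44, 0.05, -0.04]
```

```bash
python3 -m jog '[[[0,-2.1,1.6],[-4.5,0,0],1],[[0.4,-6.6,4.6],[-10.4,0,0],1],[[0.4,-6.6,4.6],[-10.4,0,0],1],[[0.4,-10.9,3.5],[-14.4,0,0],1],[[0.4,-15,3.3],[-18.4,0,0],1]]'; python3 -m jog '[[[0,0,0],[0,0,0],1],[[0,0,0],[0,0,0],1]]'; for a in "-8 0 0" "-11 3 0" "-13 2.5 0"; do python3 rock.py $a; done
python3 - <<'E'
from h import *
c=cam("top");crop(c,165,150,215,200,12,"t7.png")
c=cam("scene");crop(c,305,255,365,305,12,"s7.png")
E
```

```text
time: 5.35
ee_pos: [0.5882, 0.2324, 0.1342]
tcp_rot: [0.09, 3.129, 0.217]
wrist_force: [-1.1, -2.2, 1.7]
finger_gap: 0.313
time: 5.52
ee_pos: [0.589, 0.2309, 0.1346]
tcp_rot: [0.097, 3.128, 0.215]
wrist_force: [2.1, 0.3, 3.2]
finger_gap: 0.306
t 5.52 pos [0.589  0.2309 0.1346] cur yaw [ 7.88 -0.25 -3.55] F [2.1 0.3 3.2] gap 0.306
shift [0.3, 2.4, 0.8] turn [-0.12, 0.04, -0.25]

t 5.52 pos [0.589  0.2309 0.1346] cur yaw [ 7.88 -0.25 -3.55] F [2.1 0.3 3.2] gap 0.306
shift [0.3, 2.4, -0.2] turn [-3.12, 0.05, -0.25]

t 5.52 pos [0.589  0.2309 0.1346] cur yaw [ 7.88 -0.25 -3.55] F [2.1 0.3 3.2] gap 0.306
shift [0.3, -0.1, -1.1] turn [-5.12, 0.05, -0.25]
```

View pics/t7.png

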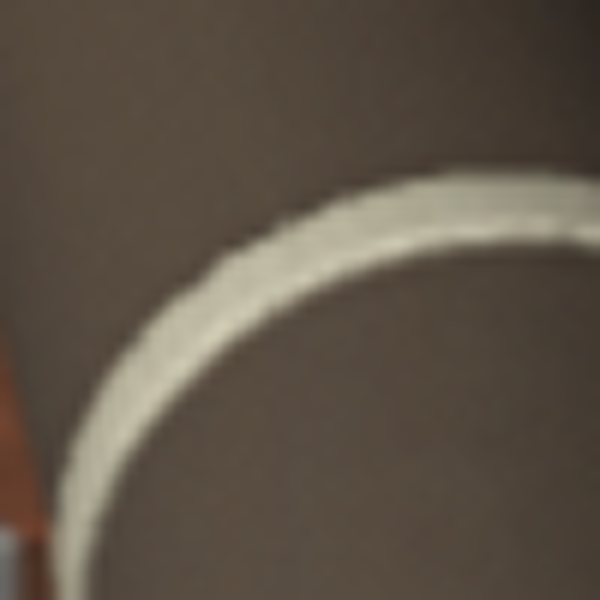

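View pics/s7.png

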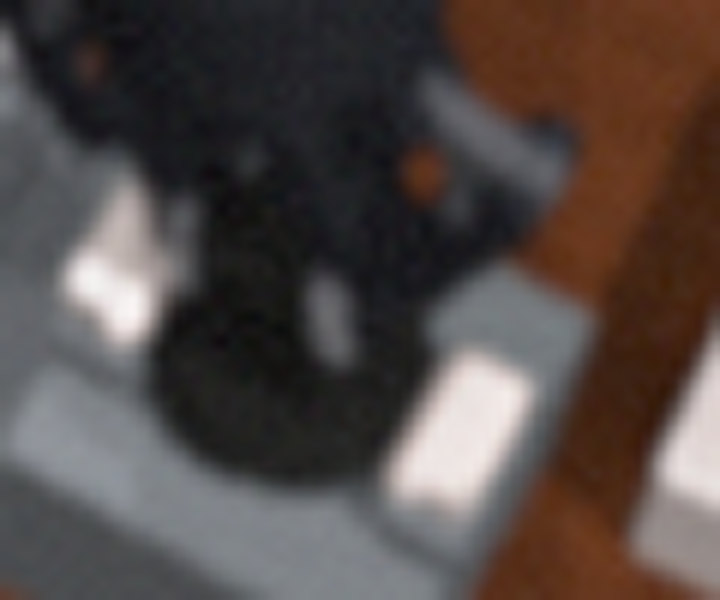

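```bash
python3 -m jog '[[[0,2,0],[-1.5,0,0],1],[[0.3,3.5,-0.2],[-3.1,0,0],1],[[0.3,3.5,-0.2],[-3.1,0,0],1],[[0.3,3.5,-0.2],[-3.1,0,0],1]]';  for a in  "-11 3 0" "-13 2.5 0"; do python3 rock.py $a; done
python3 - <<'E'
from h import *
c=cam("scene");crop(c,305,255,365,305,12,"s8.png")
E
```

```text
time: 5.95
ee_pos: [0.5891, 0.2297, 0.1349]
tcp_rot: [0.098, 3.121, 0.288]
wrist_force: [-1.5, -15.3, 11.5]
finger_gap: 0.309
t 5.95 pos [0.5891 0.2297 0.1349] cur yaw [10.55 -0.31 -3.58] F [ -1.5 -15.3  11.5] gap 0.309
shift [0.5, 3.5, 0.4] turn [-0.45, 0.03, -0.28]

t 5.95 pos [0.5891 0.2297 0.1349] cur yaw [10.55 -0.31 -3.58] F [ -1.5 -15.3  11.5] gap 0.309
shift [0.5, 1.0, -0.6] turn [-2.45, 0.04, -0.28]
```

View pics/s8.png

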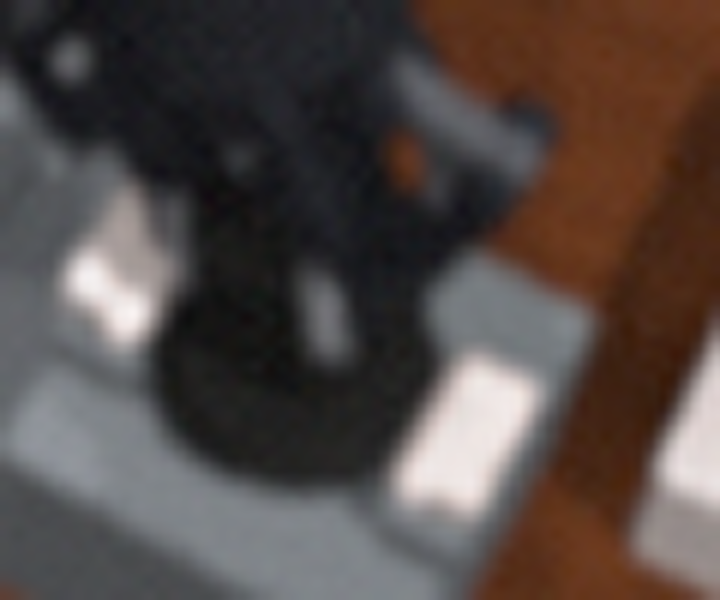

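```bash
python3 -m jog '[[[0.5,0.5,-0.8],[-2.5,0,0],1],[[0.5,0,-1.5],[-5,0,0],1],[[0.5,0,-1.5],[-5,0,0],1],[[0.5,0,-1.5],[-5,0,0],1]]';  for a in  "-16 0 0" "-16 0 30"; do python3 rock.py $a; done
python3 - <<'E'
from h import *
c=cam("scene");crop(c,305,255,365,305,12,"s9.png")
E
```

```text
time: 6.33
ee_pos: [0.5887, 0.229, 0.1353]
tcp_rot: [0.098, 3.103, 0.424]
wrist_force: [-0.5, -16.1, 6.2]
finger_gap: 0.311
t 6.33 pos [0.5887 0.229  0.1353] cur yaw [15.55 -0.46 -3.59] F [ -0.5 -16.1   6.2] gap 0.311
shift [0.1, -3.6, -2.1] turn [-0.45, 0.06, -0.31]

t 6.33 pos [0.5887 0.229  0.1353] cur yaw [15.55 -0.46 -3.59] F [ -0.5 -16.1   6.2] gap 0.311
shift [0.1, 4.4, -31.0] turn [-0.45, 0.06, -0.31]
```

View pics/s9.png

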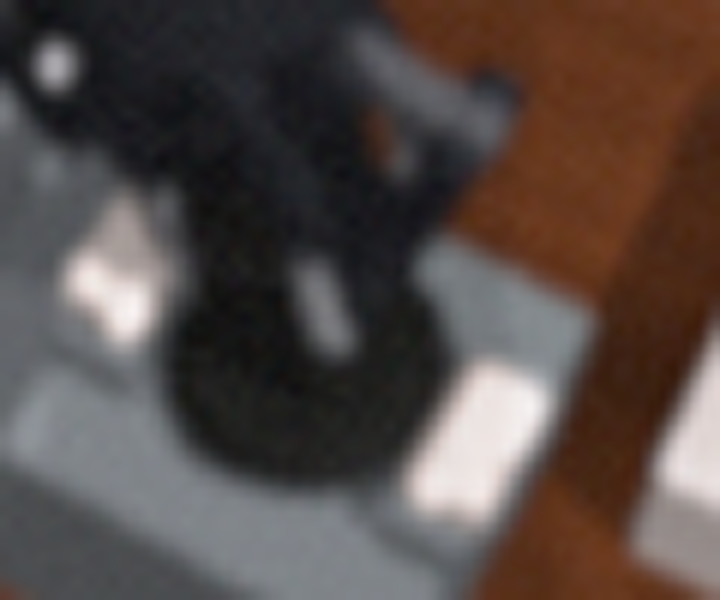

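```bash
for a in  "-10 1 3" "0 0 8" "0 0 25" "0 0 60" "0 0 80"; do python3 rock.py $a|tail -2; done
```

```text
shift [0.2, 3.9, -1.5] turn [5.52, 0.05, -0.29]

shift [0.2, 12.9, -0.1] turn [15.52, 0.02, -0.3]

shift [0.2, 17.5, -16.4] turn [15.52, 0.02, -0.3]

shift [0.3, 26.8, -50.2] turn [15.52, 0.02, -0.3]

shift [0.3, 32.2, -69.4] turn [15.52, 0.02, -0.3]
```

```bash
python3 -m jog '[[[0,3.9,-1.5],[5.5,0,0],1],[[0,9,-1],[10.5,0,0],1],[[0,12.9,-0.1],[15.5,0,0],1],[[0,13.5,-3],[15.5,0,0],1],[[0,17.5,-16.4],[15.5,0,0],1]]'; python3 -m jog '[[[0,0,-15],[0,0,0],1],[[0,0,-35],[0,0,0],1],[[0,0,-65],[0,0,0],1],[[0,0,-65],[0,0,0],1],[[0,0,-65],[0,0,0],1]]'
python3 plan.py 0.498 0.381 0.2 -3.3
python3 - <<'E'
from h import *
c=cam("scene");crop(c,270,170,420,320,4,"s10.png")
E
```

```text
time: 6.8
ee_pos: [0.5863, 0.2462, 0.1529]
tcp_rot: [-0.089, -3.134, 0.001]
wrist_force: [-0.6, -0.7, -1.4]
finger_gap: 0.31
time: 7.22
ee_pos: [0.5889, 0.2479, 0.2232]
tcp_rot: [0.091, 3.138, 0.013]
wrist_force: [0.2, 0.7, -0.8]
finger_gap: 0.312
t 7.22 pos [0.5889 0.2479 0.2232] cur yaw [ 0.48 -0.12 -3.33] F [ 0.2  0.7 -0.8] gap 0.312
shift [98.5, 127.4, 24.0] turn [0.48, 0.11, -0.03]
```

View pics/s10.png

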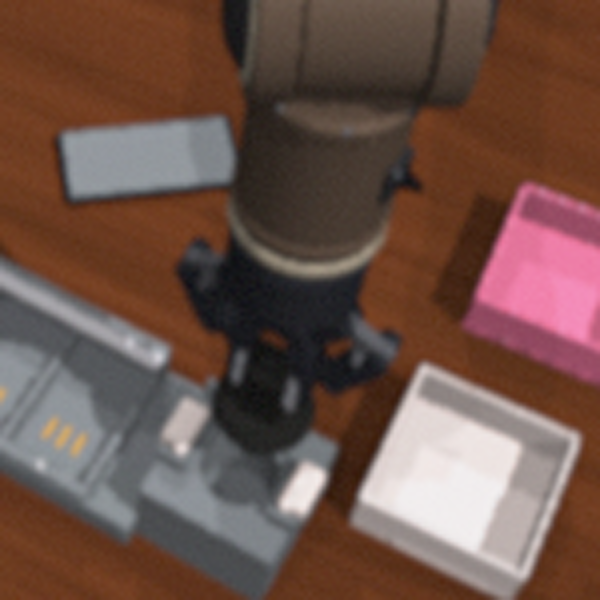

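```bash
python3 -m jog '[[[20,26,0],[0,0,0],1],[[45,58,0],[0,0,0],1],[[70,90,0],[0,0,0],1],[[98.5,127.5,5],[0,0,0],1],[[98.5,127.5,20],[0,0,0],1]]'; python3 -m jog '[[[0,0,10],[0,0,0],1],[[0,0,10],[0,0,0],1],[[0,0,10],[0,0,0],1]]'
python3 plan.py 0.498 0.381 0.098 -3.3
python3 - <<'E'
from h import *
c=cam("scene");crop(c,300,190,450,340,4,"s11.png")
c=cam("top");crop(c,80,145,230,255,5,"t11.png")
E
```

```text
time: 7.68
ee_pos: [0.4914, 0.3896, 0.2033]
tcp_rot: [-0.076, -3.138, -0.021]
wrist_force: [-0.2, 1.4, -1.0]
finger_gap: 0.31
time: 7.93
ee_pos: [0.4978, 0.3792, 0.1915]
tcp_rot: [-0.094, -3.139, -0.008]
wrist_force: [1.9, -0.9, -1.0]
finger_gap: 0.32
t 7.93 pos [0.4978 0.3792 0.1915] cur yaw [ 0.29  0.09 -3.43] F [ 1.9 -0.9 -1. ] gap 0.32
shift [-0.3, 1.3, 93.5] turn [0.29, -0.1, -0.13]
```

View pics/s11.png

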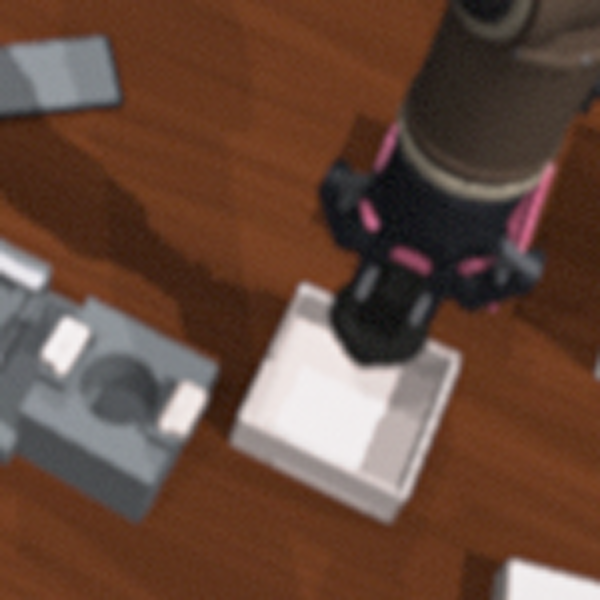

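```bash
python3 -m jog '[[[0,1,22],[0,0,0],1],[[0,1,45],[0,0,0],1],[[0,1,68],[0,0,0],1],[[0,1,85],[0,0,0],1],[[0,1,85],[0,0,0],1]]'; python3 -m jog '[[[0,0,8],[0,0,0],1],[[0,0,8],[0,0,0],1],[[0,0,8],[0,0,0],1]]'
python3 plan.py 0.498 0.381 0.098 -3.3
```

```text
time: 8.45
ee_pos: [0.4972, 0.3804, 0.1052]
tcp_rot: [-0.095, -3.137, -0.008]
wrist_force: [-0.6, 0.0, -1.8]
finger_gap: 0.31
time: 8.7
ee_pos: [0.4986, 0.383, 0.1013]
tcp_rot: [0.093, 3.139, 0.015]
wrist_force: [-0.2, -0.3, -0.9]
finger_gap: 0.306
t 8.7 pos [0.4986 0.383  0.1013] cur yaw [ 0.55 -0.08 -3.4 ] F [-0.2 -0.3 -0.9] gap 0.306
shift [0.5, -2.0, 3.3] turn [0.55, 0.07, -0.1]
```

```bash
python3 -m jog '[[[0,0,4],[0,0,0],1],[[0,0,4],[0,0,0],1],[[0,0,4],[0,0,0],1]]';python3 -m jog '[[[0,0,3],[0,0,0],1],[[0,0,3],[0,0,0],1],[[0,0,3],[0,0,0],1]]'
```

```text
time: 8.95
ee_pos: [0.4979, 0.3831, 0.0967]
tcp_rot: [0.092, 3.139, 0.014]
wrist_force: [-0.3, -0.1, -1.9]
finger_gap: 0.312
time: 9.2
ee_pos: [0.4978, 0.383, 0.0932]
tcp_rot: [0.092, 3.14, 0.014]
wrist_force: [0.1, 0.2, -0.4]
finger_gap: 0.307
```

```bash
python3 -m jog '[[[0,0,2],[0,0,0],1],[[0,0,2],[0,0,0],1],[[0,0,2],[0,0,0],1]]';python3 -m jog '[[[0,0,0],[0,0,0],0.2],[[0,0,0],[0,0,0],0],[[0,0,0],[0,0,0],-0.5],[[0,0,0],[0,0,0],-0.5],[[0,0,0],[0,0,0],-0.5]]'; python3 -m jog '[[[0,0,-20],[0,0,0],-0.5],[[0,0,-50],[0,0,0],-0.5],[[0,0,-90],[0,0,0],-0.5],[[0,0,-120],[0,0,0],-0.5]]'
python3 - <<'E'
from h import *
c=cam("scene");crop(c,300,190,450,340,4,"s12.png")
c=cam("top");crop(c,80,145,230,255,5,"t12.png")
E
```

```text
time: 9.45
ee_pos: [0.4981, 0.3831, 0.093]
tcp_rot: [0.092, 3.139, 0.015]
wrist_force: [-3.6, -2.7, 12.8]
finger_gap: 0.31
time: 9.87
ee_pos: [0.4977, 0.383, 0.091]
tcp_rot: [0.092, 3.14, 0.013]
wrist_force: [1.1, -0.2, -0.9]
finger_gap: 0.752
time: 10.2
ee_pos: [0.4979, 0.3821, 0.2134]
tcp_rot: [0.092, 3.139, 0.014]
wrist_force: [0.5, 0.4, 1.5]
finger_gap: 0.752
```

View pics/s12.png

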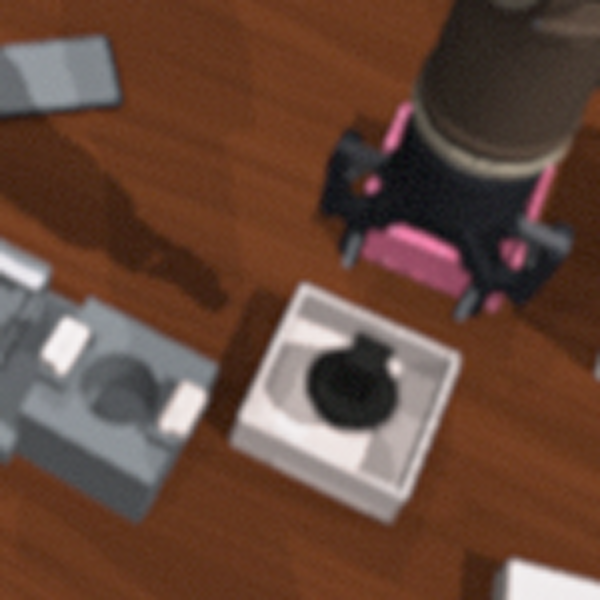

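Run:
```python
from h import *
c=cam("top");crop(c,325,135,425,265,4,"t13.png");s=cam("scene");crop(s,150,160,250,260,6,"s13.png")
T=lambda u,v,z:ray(c,325+u/4-.4,135+v/4-.4,z)
S=lambda u,v,z:ray(s,150+u/5-.4,160+v/5-.4,z)
for n,a,b in(("A top",T(149,54,.024),T(115,150,.024)),("A sc",S(102,418,.024),S(210,350,.024)),("B top",T(73,303,.024),T(141,391,.024)),("B sc",S(357,156,.024),S(358,248,.024))):
    d=a-b;print(n,((a+b)/2).round(4),np.degrees(np.arctan2(d[1],d[0])).round(1),np.linalg.norm(d).round(4))
# grip top bars
print(T(137,92,.054),S(0,0,.054))
```

```text
A top [ 0.628  -0.2448  0.024 ] -23.3 0.0791
A sc [ 0.6271 -0.2434  0.024 ] -22.2 0.0784
B top [ 0.4463 -0.2112  0.024 ] 33.4 0.0786
B sc [ 0.4469 -0.2113  0.024 ] -146.1 0.0782
[ 0.62529904 -0.2424459   0.054     ] [ 0.43237104 -0.51839556  0.054     ]
```

View pics/t13.png

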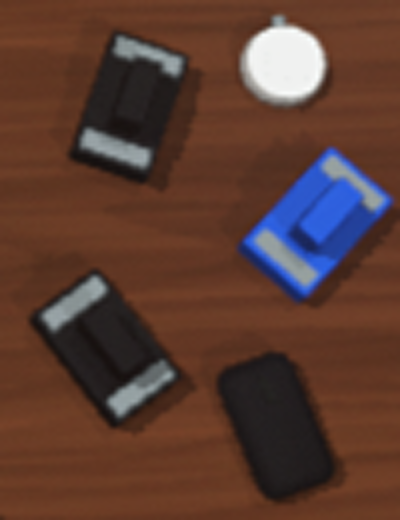

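View pics/s13.png

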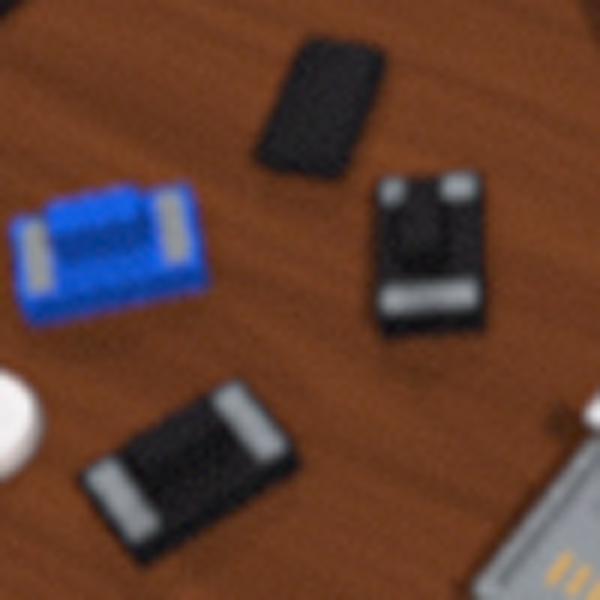

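Run:
```python
from h import *
c=cam("top");crop(c,205,150,305,210,8,"t14.png");s=cam("scene");crop(s,225,220,315,300,8,"s14.png")
```

```text
(no output)
```

View pics/t14.png

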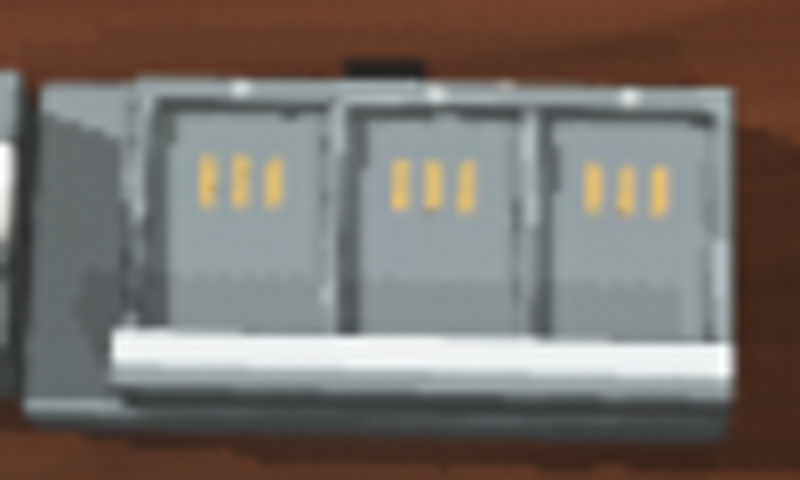

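View pics/s14.png

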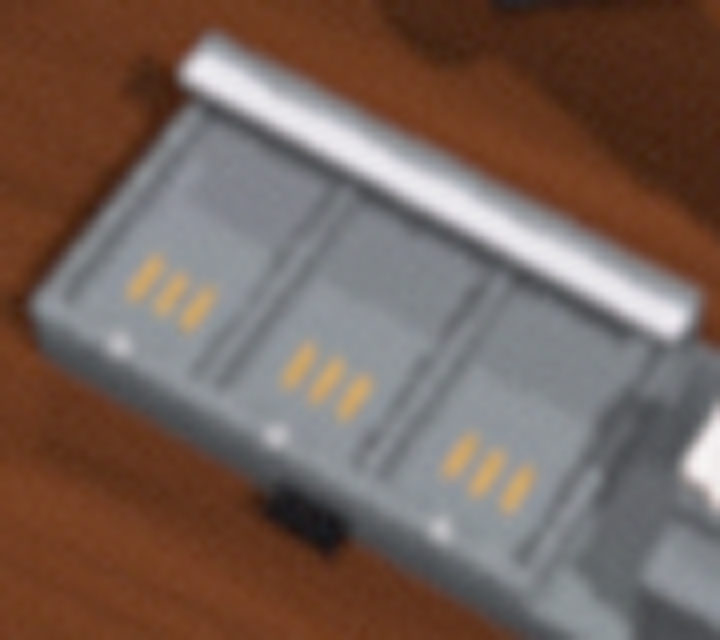

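Run:
```python
from h import *
for n,(u0,v0,u1,v1) in(("top",(205,150,305,210)),("scene",(225,220,315,300))):
    c=cam(n);im=c["color"][v0:v1,u0:u1].astype(int)
    m=((im[...,0]-im[...,2]>40)&(im[...,1]-im[...,2]>15)&(im[...,0]>130)&(im[...,1]>110)).astype(np.uint8)
    k=cv2.dilate(m,np.ones((3,5)));N,L,st,ce=cv2.connectedComponentsWithStats(k)
    P=[]
    for i in range(1,N):
        ys,xs=np.nonzero((L==i)&(m>0))
        if len(xs)>8:
            w=ray(c,u0+xs.mean(),v0+ys.mean(),.03);P.append(w);print(n,len(xs),w.round(4))
    P=np.array(P)[np.argsort([p[1] for p in P])]
    d=P[-1]-P[0];print("th",np.degrees(-np.arctan2(d[0],d[1])),"mean",P.mean(0).round(4),"sp",np.linalg.norm(d))
T=lambda u,v,z:ray(cam("top"),205+u/8-.45,150+v/8-.45,z)
S=lambda u,v,z:ray(cam("scene"),225+u/8-.45,220+v/8-.45,z)
print("far edge top z.04 mid", T(440,82,.04),"kerb inner",T(440,107,.04),T(440,112,.03),"lip edge",T(430,336,.066))
print("far edge scn", S(275,455,.04),"dot",S(277,434,.04),T(435,93,.04),"lip edge",S(450,225,.066))
```

```text
top 35 [0.6038 0.1175 0.03  ]
top 36 [0.6004 0.0475 0.03  ]
top 35 [ 0.5949 -0.0242  0.03  ]
th -3.590029704037201 mean [0.5997 0.0469 0.03  ] sp 0.14193178096323195
scene 36 [ 0.5947 -0.0231  0.03  ]
scene 37 [0.5991 0.0464 0.03  ]
scene 35 [0.6043 0.1165 0.03  ]
th -3.92803845748999 mean [0.5994 0.0466 0.03  ] sp 0.13992260925014105
far edge top z.04 mid [0.6360271 0.0428385 0.04     ] kerb inner [0.6265529  0.04317701 0.04      ] [0.62795273 0.04355315 0.03      ] lip edge [0.53467686 0.04883562 0.066     ]
far edge scn [0.63806404 0.04742698 0.04      ] dot [0.63050769 0.04388405 0.04      ] [0.63193467 0.0447954  0.04      ] lip edge [0.53762055 0.06535123 0.066     ]
```

```bash
python3 plan.py 0.6276 -0.244 0.2 -22.7; python3 -m jog '[[[-5,-41,0],[0,0,0],-0.3],[[-10,-82,0],[0,0,0],-0.3],[[-20,-123,0],[0,0,0],-0.3],[[-30,-164,0],[0,0,0],-0.3],[[-40,-205,0],[0,0,0],-0.3]]';python3 -m jog '[[[-5,-41,0],[0,0,0],-0.3],[[-10,-82,0],[0,0,0],-0.3],[[-20,-123,0],[0,0,0],-0.3],[[-30,-164,0],[0,0,0],-0.3],[[-40,-200,0],[0,0,0],-0.3]]';python3 -m jog '[[[-5,-41,0],[0,0,6],-0.3],[[-10,-82,0],[0,0,12],-0.3],[[-20,-123,0],[0,0,18],-0.3],[[-30,-160,0],[0,0,19],-0.3],[[-30,-160,0],[0,0,19],-0.3]]'; python3 plan.py 0.6276 -0.244 0.2 -22.7
```

```text
t 11.0 pos [0.4977 0.382  0.2111] cur yaw [ 0.49 -0.   -3.36] F [-0.  -0.3  0. ] gap 0.747
shift [-166.3, -617.4, 5.7] turn [0.48, -0.09, 19.34]
time: 11.42
ee_pos: [0.5254, 0.1748, 0.2097]
tcp_rot: [0.091, 3.139, 0.014]
wrist_force: [1.3, -1.3, -0.7]
finger_gap: 0.649
time: 11.83
ee_pos: [0.5535, -0.0281, 0.2082]
tcp_rot: [0.093, 3.139, 0.013]
wrist_force: [1.0, -0.1, 0.4]
finger_gap: 0.649
time: 12.25
ee_pos: [0.5736, -0.1967, 0.2067]
tcp_rot: [0.626, 3.078, 0.005]
wrist_force: [-0.5, -0.7, 0.3]
finger_gap: 0.651
t 12.25 pos [ 0.5736 -0.1967  0.2067] cur yaw [  0.19  -0.06 -22.99] F [-0.5 -0.7  0.3] gap 0.651
shift [-68.2, -22.5, 6.7] turn [0.2, 0.02, -0.29]
```

```bash
python3 -m jog '[[[0,0,0],[0,0,0],-0.3]]' >/dev/null
python3 - <<'E'
from h import *
s=cam("scene");crop(s,130,130,290,270,5,"s15.png")
c=cam("top");crop(c,305,125,425,265,4,"t15.png")
E
python3 plan.py 0.6276 -0.244 0.12 -22.7
```

```text
t 12.43 pos [ 0.5741 -0.1859  0.206 ] cur yaw [  0.55   0.11 -22.31] F [0.3 1.2 0.1] gap 0.649
shift [-71.9, -34.2, 85.5] turn [0.51, -0.21, 0.39]
```

View pics/s15.png

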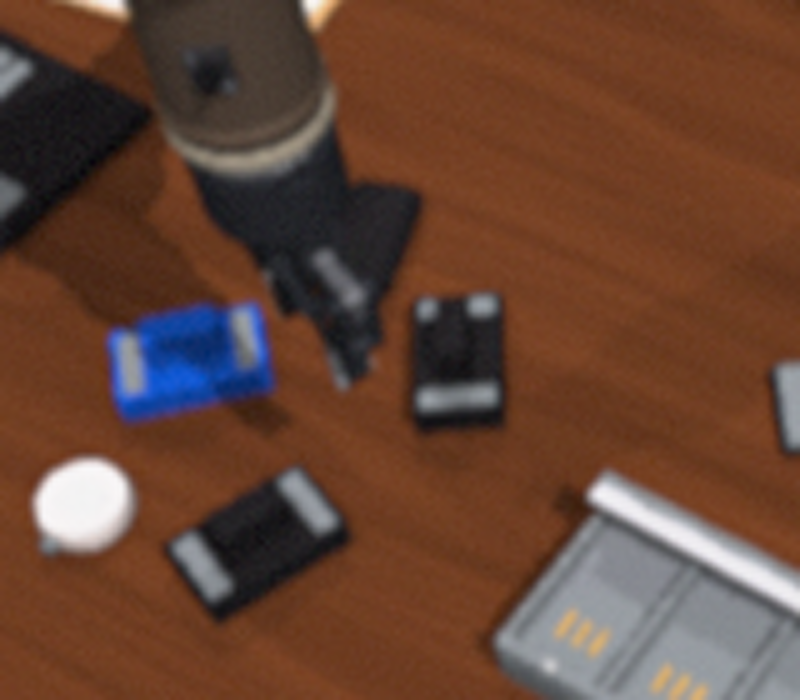

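```bash
python3 -m jog '[[[-30,-14,20],[-0.5,0,0],-0.3],[[-60,-28,40],[-0.5,0,0.4],-0.3],[[-72,-34,70],[-0.5,0,0.4],-0.3],[[-72,-34,85],[-0.5,0,0.4],-0.3],[[-72,-34,85],[-0.5,0,0.4],-0.3]]';python3 -m jog '[[[0,0,0],[0,0,0],-0.3],[[0,0,0],[0,0,0],-0.3]]'; python3 plan.py 0.6274 -0.244 0.046 -22.7
```

```text
time: 12.85
ee_pos: [0.6262, -0.2424, 0.1163]
tcp_rot: [-0.615, -3.074, -0.029]
wrist_force: [-0.8, 0.2, 0.3]
finger_gap: 0.649
time: 13.02
ee_pos: [0.6286, -0.2435, 0.1222]
tcp_rot: [0.616, 3.078, 0.028]
wrist_force: [0.1, 0.2, -0.2]
finger_gap: 0.659
t 13.02 pos [ 0.6286 -0.2435  0.1222] cur yaw [  1.03  -0.11 -22.64] F [ 0.1  0.2 -0.2] gap 0.659
shift [0.8, -2.3, 76.2] turn [1.02, -0.09, 0.06]
```

```bash
python3 -m jog '[[[1,-2,20],[1,0,0],-0.3],[[1,-2,40],[1,0,0],-0.3],[[1,-2,60],[1,0,0],-0.3],[[1,-2,72],[1,0,0],-0.3],[[1,-2,72],[1,0,0],-0.3]]';python3 -m jog '[[[0,0,0],[0,0,0],-0.3],[[0,0,0],[0,0,0],-0.3]]'; python3 plan.py 0.6274 -0.244 0.046 -22.7
python3 - <<'E'
from h import *
s=cam("scene");crop(s,130,130,290,270,5,"s16.png")
E
```

```text
time: 13.43
ee_pos: [0.6258, -0.2438, 0.0478]
tcp_rot: [-0.617, -3.075, -0.001]
wrist_force: [-0.1, -0.1, -0.7]
finger_gap: 0.649
time: 13.6
ee_pos: [0.6275, -0.2455, 0.0506]
tcp_rot: [-0.619, -3.079, 0.0]
wrist_force: [-0.2, -0.3, 0.4]
finger_gap: 0.647
t 13.6 pos [ 0.6275 -0.2455  0.0506] cur yaw [-1.000e-02  3.000e-02 -2.275e+01] F [-0.2 -0.3  0.4] gap 0.647
shift [0.6, 1.3, 4.6] turn [-0.01, -0.03, -0.05]
```

View pics/s16.png

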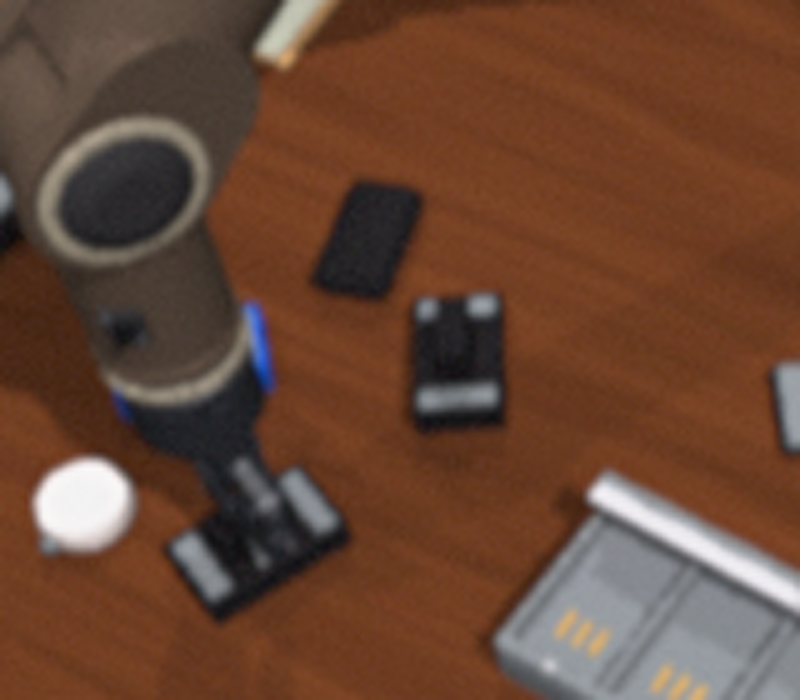

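```bash
python3 -m jog '[[[0.6,1.3,4],[0,0,0],-0.3],[[0.6,1.3,4],[0,0,0],0.3],[[0.6,1.3,4],[0,0,0],1],[[0.6,1.3,4],[0,0,0],1],[[0.6,1.3,4],[0,0,0],1]]' 100;python3 -m jog '[[[0,0,0],[0,0,0],1],[[0,0,0],[0,0,0],1],[[0,0,0],[0,0,0],1],[[0,0,0],[0,0,0],1]]'; python3 plan.py 0.6274 -0.244 0.046 -22.7
```

```text
time: 14.07
ee_pos: [0.6266, -0.2441, 0.0454]
tcp_rot: [-0.62, -3.078, 0.0]
wrist_force: [-1.1, -0.3, 3.7]
finger_gap: 0.237
time: 14.4
ee_pos: [0.6265, -0.2441, 0.0454]
tcp_rot: [-0.62, -3.077, 0.0]
wrist_force: [-0.6, 1.0, 5.5]
finger_gap: 0.24
t 14.4 pos [ 0.6265 -0.2441  0.0454] cur yaw [ -0.     0.14 -22.77] F [-0.6  1.   5.5] gap 0.24
shift [-0.8, 0.4, -0.6] turn [-0.03, -0.13, -0.07]
```

```bash
cat > ins.py <<'E'
# ins.py bay xLL zLL theta wT u0 [dy]  mm,deg
import sys,subprocess
from h import *
b,xl,zl,th,wT,u0=[float(v) for v in sys.argv[1:7]];dy=float(sys.argv[7]) if len(sys.argv)>7 else 0
t=np.radians(th);X=xl+(50+u0)*np.cos(t)-wT*np.sin(t);Z=zl+(50+u0)*np.sin(t)+wT*np.cos(t)
Rz=Ro.from_euler("z",-3.6,degrees=True)
T=np.array([.575,.0484,.03])+Rz.apply([X,(b-1)*70+dy,Z])/1000
print("target",T.round(4));print(subprocess.run(["python3","plan.py",*map(str,T),"-3.6","0",str(-th)],capture_output=True,text=True).stdout)
E
python3 -m jog '[[[0,0,-20],[0,0,0],1],[[0,0,-45],[0,0,0],1],[[0,0,-75],[0,0,0],1],[[0,0,-105],[0,0,0],1],[[0,0,-105],[0,0,0],1]]'
python3 ins.py 0 -20 40 14 45.4 -1
```

```text
time: 14.82
ee_pos: [0.6294, -0.2452, 0.1559]
tcp_rot: [0.619, 3.074, -0.001]
wrist_force: [1.7, 0.5, -1.6]
finger_gap: 0.236
target [ 0.5871 -0.0225  0.1259]
t 14.82 pos [ 0.6294 -0.2452  0.1559] cur yaw [ -0.05  -0.33 -22.77] F [ 1.7  0.5 -1.6] gap 0.236
shift [125.4, 189.0, 29.3] turn [-2.38, -13.54, -19.07]
```

```bash
python3 -m jog '[[[20,32,0],[-0.6,-3.4,-4.8],1],[[45,68,0],[-1.2,-6.8,-9.5],1],[[72,108,0],[-1.8,-10.1,-14.3],1],[[98,148,0],[-2.4,-13.5,-19],1],[[124,187,0],[-2.4,-13.5,-19],1]]';python3 -m jog '[[[0,0,0],[0,0,0],1],[[0,0,0],[0,0,0],1]]'; python3 ins.py 0 -28 10 14 45.4 -1
python3 - <<'E'
from h import *
s=cam("scene");crop(s,200,190,320,290,6,"s17.png")
E
```

```text
time: 15.23
ee_pos: [0.5851, -0.0419, 0.1489]
tcp_rot: [0.087, 2.905, -0.006]
wrist_force: [-0.7, 0.4, -2.3]
finger_gap: 0.238
time: 15.4
ee_pos: [0.5875, -0.0391, 0.1495]
tcp_rot: [0.084, 2.907, -0.004]
wrist_force: [0.1, -0.0, -3.5]
finger_gap: 0.237
target [ 0.5791 -0.022   0.0959]
t 15.4 pos [ 0.5875 -0.0391  0.1495] cur yaw [ -0.17 -13.4   -3.3 ] F [ 0.1 -0.  -3.5] gap 0.237
shift [21.5, 16.4, 50.0] turn [0.28, -0.61, 0.25]
```

View pics/s17.png

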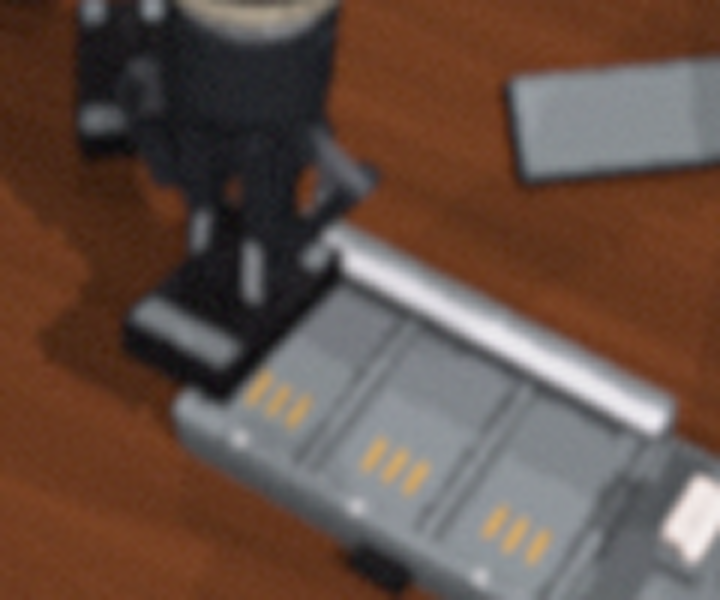

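```bash
python3 -m jog '[[[5,16.4,10],[0.3,-0.6,0.2],1],[[10,16.4,22],[0.3,-0.6,0.2],1],[[15,16.4,34],[0.3,-0.6,0.2],1],[[19,16.4,44],[0.3,-0.6,0.2],1],[[19,16.4,44],[0.3,-0.6,0.2],1]]';python3 -m jog '[[[0,0,0],[0,0,0],1],[[0,0,0],[0,0,0],1]]'; python3 ins.py 0 -28 10 14 45.4 -1;python3 ins.py 0 -30 3 14 45.4 -1
python3 - <<'E'
from h import *
s=cam("scene");crop(s,200,190,320,290,6,"s18.png")
c=cam("top");crop(c,205,130,325,220,6,"t18.png")
E
```

```text
time: 15.87
ee_pos: [0.5797, -0.0282, 0.1003]
tcp_rot: [0.103, 2.899, -0.017]
wrist_force: [-0.7, 0.1, -3.4]
finger_gap: 0.238
time: 16.03
ee_pos: [0.5819, -0.0275, 0.1032]
tcp_rot: [0.102, 2.894, -0.015]
wrist_force: [0.3, 0.5, -2.4]
finger_gap: 0.235
target [ 0.5791 -0.022   0.0959]
t 16.03 pos [ 0.5819 -0.0275  0.1032] cur yaw [ -0.61 -14.1   -4.  ] F [ 0.3  0.5 -2.4] gap 0.235
shift [4.8, 5.3, 6.3] turn [-0.21, 0.11, -0.39]

target [ 0.5772 -0.0219  0.0889]
t 16.03 pos [ 0.5819 -0.0275  0.1032] cur yaw [ -0.61 -14.1   -4.  ] F [ 0.3  0.5 -2.4] gap 0.235
shift [8.4, 5.3, 12.7] turn [-0.21, 0.11, -0.39]
```

View pics/s18.png

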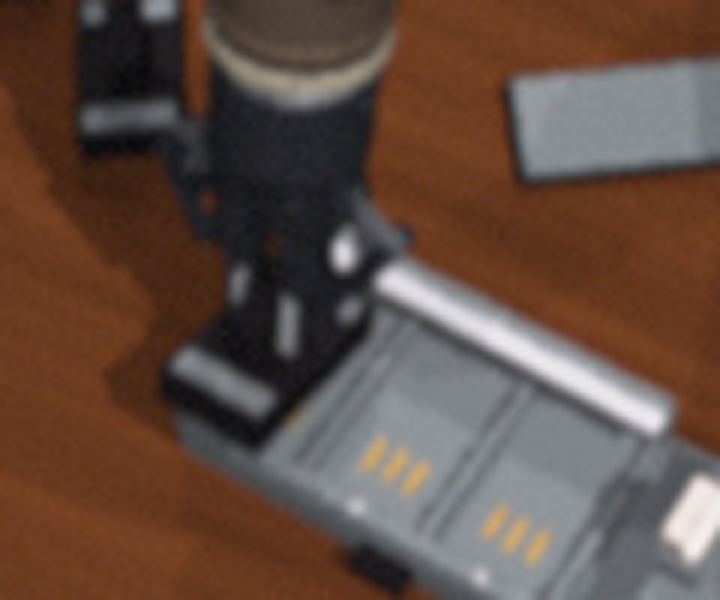

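View pics/t18.png

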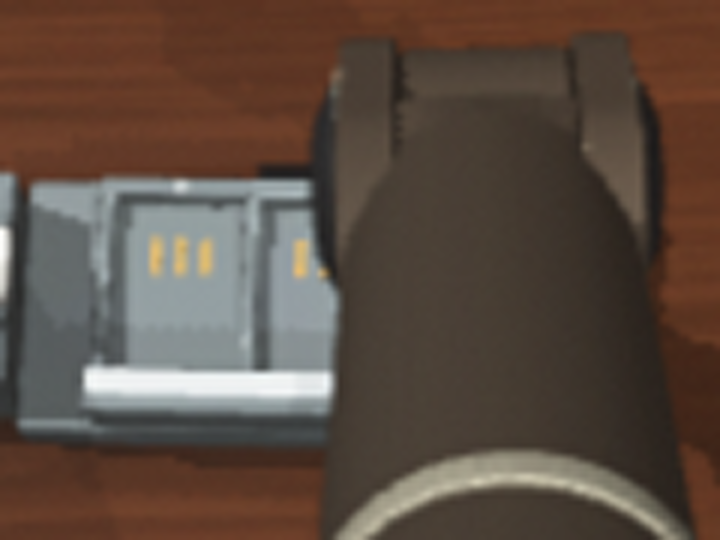

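```bash
python3 -m jog '[[[2,5.3,2],[-0.2,0,-0.4],1],[[4.8,5.3,5],[-0.2,0,-0.4],1],[[4.8,5.3,6],[-0.2,0,-0.4],1],[[4.8,5.3,6],[-0.2,0,-0.4],1],[[4.8,5.3,6],[-0.2,0,-0.4],1]]'; python3 ins.py 0 -30 3 14 45.4 -1
python3 - <<'E'
from h import *
s=cam("scene");crop(s,220,235,280,275,12,"s19.png")
# predicted end-strip centre: pack frame (39,0,24) rel underside centre
o=get_obs();R=Ro.from_rotvec(o["tcp_rot"]);p=np.array(o["ee_pos"])
# tool: x=-packx, y=packy, z=-packz ; TCP at pack (-1,0,45.4)
for u,v,w in((39,0,24),(50,30,24),(50,-30,24)):
    X=p+R.apply([-(u+1)/1e3,v/1e3,(45.4-w)/1e3]);q=proj(s,X);print((u,v,w),X.round(4),((q-[220,235]+.45)*12).round(0))
E
```

```text
time: 16.55
ee_pos: [0.5784, -0.0205, 0.0958]
tcp_rot: [0.088, 2.895, -0.011]
wrist_force: [-0.6, -0.3, -3.2]
finger_gap: 0.236
target [ 0.5772 -0.0219  0.0889]
t 16.55 pos [ 0.5784 -0.0205  0.0958] cur yaw [ -0.42 -14.07  -3.46] F [-0.6 -0.3 -3.2] gap 0.236
shift [2.8, -1.4, 6.4] turn [0.04, 0.07, 0.12]

(39, 0, 24) [ 0.6224 -0.0233  0.0849] [238. 239.]
(50, 30, 24) [0.6349 0.006  0.0876] [315. 326.]
(50, -30, 24) [ 0.6312 -0.0539  0.0876] [109. 209.]
```

View pics/s19.png

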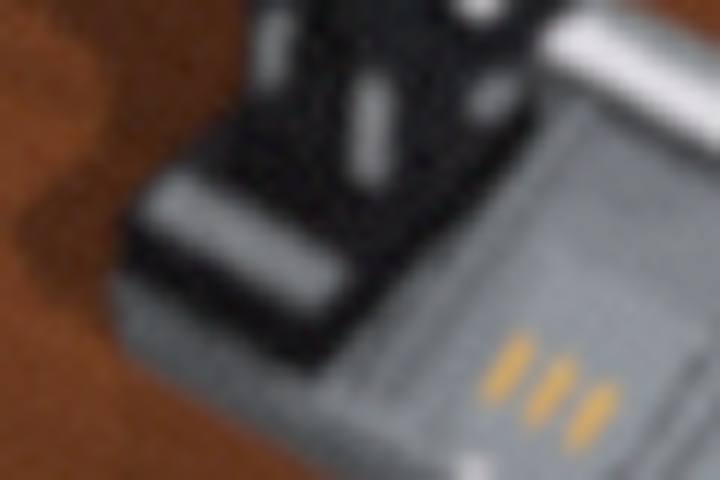

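```bash
python3 -m jog '[[[1,-1.2,2],[0,0,0],1],[[2,-1.2,4],[0,0,0],1],[[2.8,-1.2,6],[0,0,0],1],[[2.8,-1.2,6],[0,0,0],1],[[2.8,-1.2,6],[0,0,0],1]]'; python3 ins.py 0 -34 2 14 45.4 -1; python3 ins.py 0 -44 1.5 14 45.4 -1
```

```text
time: 17.02
ee_pos: [0.5769, -0.0218, 0.0891]
tcp_rot: [0.088, 2.895, -0.011]
wrist_force: [-0.4, -0.2, -2.1]
finger_gap: 0.239
target [ 0.5732 -0.0216  0.0879]
t 17.02 pos [ 0.5769 -0.0218  0.0891] cur yaw [ -0.42 -14.05  -3.47] F [-0.4 -0.2 -2.1] gap 0.239
shift [4.0, -0.1, 0.3] turn [0.03, 0.05, 0.11]

target [ 0.5632 -0.021   0.0874]
t 17.02 pos [ 0.5769 -0.0218  0.0891] cur yaw [ -0.42 -14.05  -3.47] F [-0.4 -0.2 -2.1] gap 0.239
shift [13.8, -0.1, -1.7] turn [0.03, 0.05, 0.11]
```

```bash
python3 -m jog '[[[4,0,0.3],[0,0,0],1],[[7,0,-0.3],[0,0,0],1],[[10,0,-1],[0,0,0],1],[[10,0,-1],[0,0,0],1]]'; python3 -m jog '[[[2,0,-0.4],[0,0,0],1],[[3.8,0,-0.7],[0,0,0],1],[[3.8,0,-0.7],[0,0,0],1],[[3.8,0,-0.7],[0,0,0],1]]';python3 ins.py 0 -46 1.5 14 45.4 -1
```

```text
time: 17.35
ee_pos: [0.5662, -0.0211, 0.0878]
tcp_rot: [0.088, 2.896, -0.011]
wrist_force: [-0.6, -0.5, -3.4]
finger_gap: 0.238
time: 17.68
ee_pos: [0.5633, -0.0209, 0.0878]
tcp_rot: [0.088, 2.894, -0.011]
wrist_force: [-0.5, -0.5, -2.1]
finger_gap: 0.236
target [ 0.5612 -0.0209  0.0874]
t 17.68 pos [ 0.5633 -0.0209  0.0878] cur yaw [ -0.42 -14.08  -3.46] F [-0.5 -0.5 -2.1] gap 0.236
shift [2.1, -0.1, -0.2] turn [0.04, 0.09, 0.11]
```

```bash
for i in 1; do python3 -m jog '[[[1.5,0,-0.3],[0,0,0],1],[[1.5,0,-0.3],[0,0,0],1],[[1.5,0,-0.3],[0,0,0],1]]'|grep -E "ee_|force"; python3 -m jog '[[[1.5,0,-0.3],[0,0,0],1],[[1.5,0,-0.3],[0,0,0],1],[[1.5,0,-0.3],[0,0,0],1]]'|grep -E "ee_|force"; done
```

```text
ee_pos: [0.5617, -0.0208, 0.0876]
wrist_force: [-0.2, -0.6, -3.3]
ee_pos: [0.5602, -0.0207, 0.0875]
wrist_force: [-0.2, 0.3, -2.8]
```

```bash
python3 -m jog '[[[1.2,0,-0.3],[0,0,0],1],[[1.2,0,-0.3],[0,0,0],1],[[1.2,0,-0.3],[0,0,0],1]]'|grep -E "ee_|force"; python3 -m jog '[[[1.2,0,-0.3],[0,0,0],1],[[1.2,0,-0.3],[0,0,0],1],[[1.2,0,-0.3],[0,0,0],1]]'|grep -E "ee_|force";python3 ins.py 0 -46 1.5 14 45.4 -1
python3 - <<'E'
from h import *
s=cam("scene");crop(s,220,215,310,275,8,"s20.png")
E
```

```text
ee_pos: [0.5591, -0.0206, 0.0876]
wrist_force: [-0.1, -0.3, -2.4]
ee_pos: [0.5587, -0.0206, 0.088]
wrist_force: [4.1, 0.6, -4.3]
target [ 0.5612 -0.0209  0.0874]
t 18.68 pos [ 0.5587 -0.0206  0.088 ] cur yaw [ -0.42 -14.19  -3.47] F [ 4.1  0.6 -4.3] gap 0.237
shift [-2.2, -0.1, 1.1] turn [0.04, 0.19, 0.1]
```

View pics/s20.png

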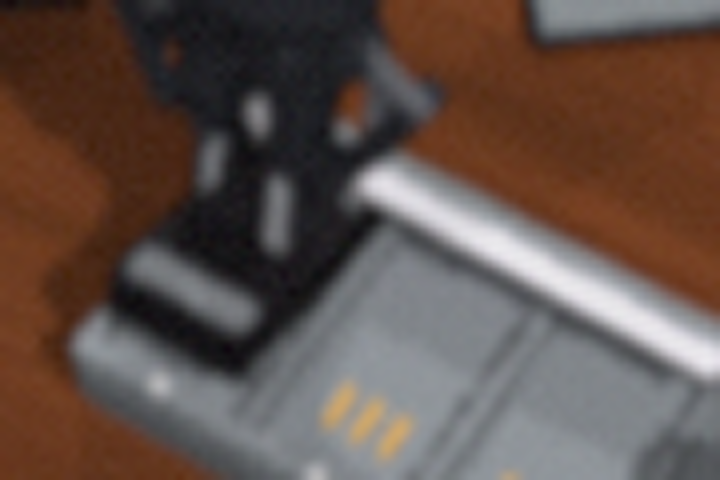

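```bash
for a in "-45.7 1.5 14" "-46.7 1 10.5" "-47.8 1 7" "-48.9 0.5 3.5" "-50 0 0";do python3 ins.py 0 $a 45.4 -2.5|grep shift;done
```

```text
shift [-1.0, -0.1, 1.2] turn [0.04, 0.19, 0.1]
shift [-2.6, -0.1, 4.4] turn [0.04, 3.69, 0.1]
shift [-4.0, -0.1, 7.3] turn [0.03, 7.19, 0.1]
shift [-5.1, -0.1, 10.8] turn [0.03, 10.69, 0.11]
shift [-6.0, -0.1, 14.5] turn [0.03, 14.19, 0.11]
```

```bash
python3 -m jog '[[[-1,0,1],[0,0.2,0],1],[[-2.6,0,4],[0,3.7,0],1],[[-3.3,0,5.8],[0,5.5,0],1],[[-4,0,7.2],[0,7.2,0],1],[[-4,0,7.2],[0,7.2,0],1]]'; for a in "-47.8 1 7" "-48.4 0.8 5" "-48.9 0.5 3.5" "-49.5 0 1.5" "-50 0 0";do python3 ins.py 0 $a 45.4 -2.5|grep shift;done
```

```text
time: 19.15
ee_pos: [0.5637, -0.0209, 0.0811]
tcp_rot: [0.092, 3.023, -0.005]
wrist_force: [0.9, 0.2, -1.7]
finger_gap: 0.238
shift [-0.8, -0.2, -0.6] turn [0.02, -0.26, 0.12]
shift [-1.8, -0.2, 1.2] turn [0.02, 1.74, 0.12]
shift [-2.4, -0.2, 2.7] turn [0.02, 3.24, 0.12]
shift [-3.2, -0.2, 4.9] turn [0.01, 5.24, 0.12]
shift [-3.8, -0.2, 6.2] turn [0.01, 6.74, 0.12]
```

```bash
python3 -m jog '[[[-1.8,0,1.2],[0,1.7,0],1],[[-2.4,0,2.7],[0,3.2,0],1],[[-3.2,0,4.9],[0,5.2,0],1],[[-3.8,0,6.2],[0,6.7,0],1],[[-3.8,0,6.2],[0,6.7,0],1]]'; for a in "-50 0 0" "-50 -2 0";do python3 ins.py 0 $a 45.4 -2.5;done
python3 - <<'E'
from h import *
s=cam("scene");crop(s,220,215,310,275,8,"s21.png")
E
```

```text
time: 19.57
ee_pos: [0.5678, -0.0212, 0.0754]
tcp_rot: [0.095, 3.139, -0.0]
wrist_force: [-0.3, 0.6, 1.7]
finger_gap: 0.233
target [ 0.5681 -0.0213  0.0754]
t 19.57 pos [ 0.5678 -0.0212  0.0754] cur yaw [-0.   -0.08 -3.48] F [-0.3  0.6  1.7] gap 0.233
shift [-0.4, -0.1, 0.0] turn [0.0, 0.08, 0.12]

target [ 0.5681 -0.0213  0.0734]
t 19.57 pos [ 0.5678 -0.0212  0.0754] cur yaw [-0.   -0.08 -3.48] F [-0.3  0.6  1.7] gap 0.233
shift [-0.4, -0.1, 2.0] turn [0.0, 0.08, 0.12]
```

View pics/s21.png

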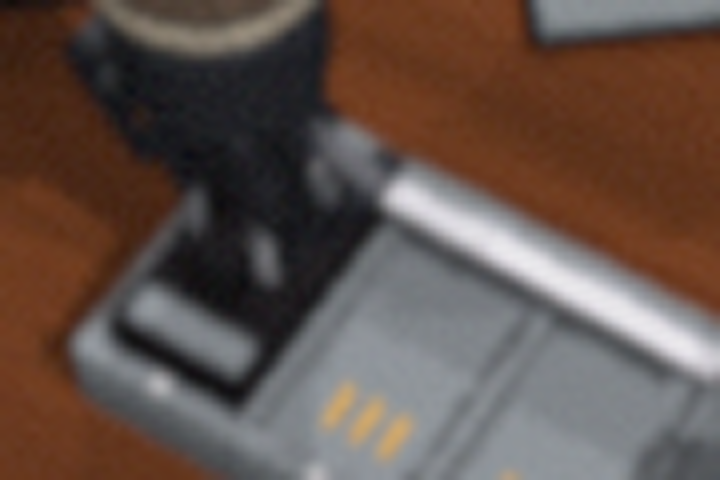

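```bash
python3 -m jog '[[[0,0,1],[0,0,0],1],[[0,0,1],[0,0,0],1],[[0,0,0.5],[0,0,0],0],[[0,0,0],[0,0,0],0],[[0,0,0],[0,0,0],0]]'; python3 -m jog '[[[0,0,-15],[0,0,0],0],[[0,0,-40],[0,0,0],0],[[0,0,-80],[0,0,0],0],[[0,0,-120],[0,0,0],0]]'
python3 plan.py 0.45 -0.1 0.2 33.6
python3 - <<'E'
from h import *
s=cam("scene");crop(s,220,215,310,275,8,"s22.png");crop(s,150,160,250,260,6,"s22b.png")
c=cam("top");crop(c,325,135,425,265,4,"t22.png")
E
```

```text
time: 20.03
ee_pos: [0.5677, -0.0211, 0.076]
tcp_rot: [0.095, 3.136, 0.0]
wrist_force: [-0.2, 0.5, -0.1]
finger_gap: 0.503
time: 20.37
ee_pos: [0.5664, -0.0212, 0.1962]
tcp_rot: [0.096, 3.14, -0.001]
wrist_force: [1.5, 0.5, 0.7]
finger_gap: 0.5
t 20.37 pos [ 0.5664 -0.0212  0.1962] cur yaw [-0.02 -0.03 -3.49] F [1.5 0.5 0.7] gap 0.5
shift [111.4, -85.7, -3.9] turn [-0.03, 0.02, -37.09]
```

View pics/s22.png

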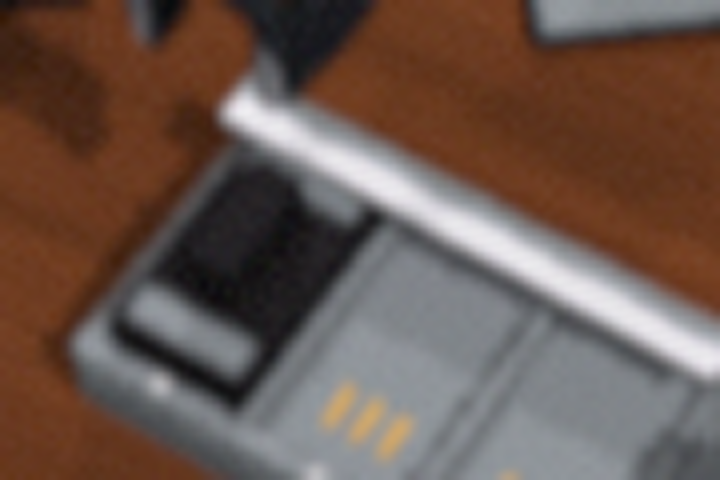

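View pics/s22b.png

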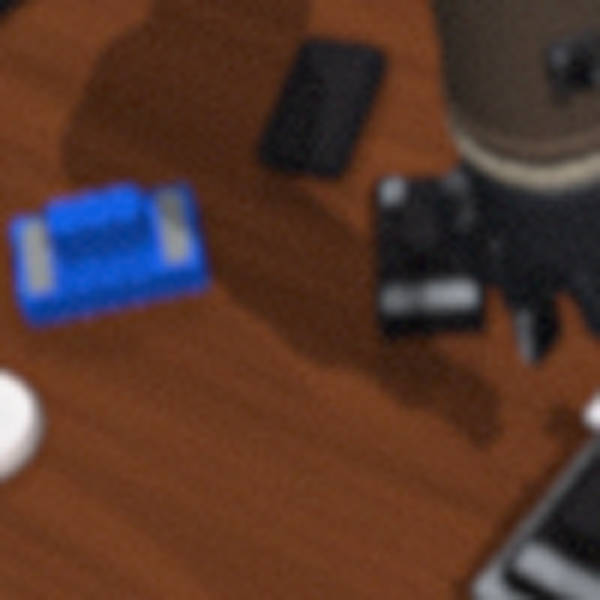

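View pics/t22.png

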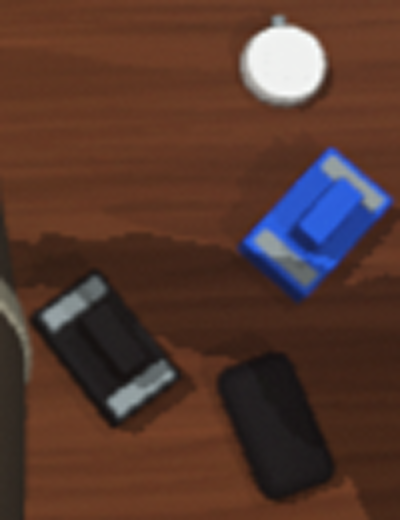

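```bash
python3 plan.py 0.4466 -0.2112 0.15 33.6; python3 -m jog '[[[22,-36,0],[0,0,-7],0],[[44,-74,5],[0,0,-14],0],[[66,-112,10],[0,0,-21],-0.3],[[88,-150,20],[0,0,-28],-0.3],[[106,-180,30],[0,0,-35],-0.3]]';python3 -m jog '[[[0,0,0],[0,0,0],-0.3],[[0,0,0],[0,0,0],-0.3]]'; python3 plan.py 0.4466 -0.2112 0.1 33.6
```

```text
t 20.47 pos [ 0.571  -0.0214  0.2024] cur yaw [ 0.06 -0.81 -3.5 ] F [ 0.4 -0.4 -0.5] gap 0.5
shift [113.3, -197.1, 50.5] turn [-0.18, 0.81, -37.1]
time: 20.88
ee_pos: [0.4561, -0.1868, 0.1685]
tcp_rot: [-0.833, 3.025, -0.003]
wrist_force: [0.6, -1.2, -0.2]
finger_gap: 0.648
time: 21.05
ee_pos: [0.4554, -0.1873, 0.1679]
tcp_rot: [-0.817, 3.031, -0.001]
wrist_force: [1.3, 0.6, -0.1]
finger_gap: 0.648
t 21.05 pos [ 0.4554 -0.1873  0.1679] cur yaw [-0.04 -0.12 30.16] F [ 1.3  0.6 -0.1] gap 0.648
shift [19.8, -16.1, 67.9] turn [-0.07, 0.1, -3.44]
```

```bash
python3 -m jog '[[[20,-16,10],[0,0,-3.4],-0.3],[[20,-16,30],[0,0,-3.4],-0.3],[[20,-16,50],[0,0,-3.4],-0.3],[[20,-16,66],[0,0,-3.4],-0.3],[[20,-16,66],[0,0,-3.4],-0.3]]';python3 -m jog '[[[0,0,0],[0,0,0],-0.3],[[0,0,0],[0,0,0],-0.3],[[0,0,0],[0,0,0],-0.3]]'; python3 plan.py 0.4466 -0.2112 0.0465 33.6
python3 - <<'E'
from h import *
s=cam("scene");crop(s,180,150,260,230,8,"s23.png")
E
```

```text
time: 21.47
ee_pos: [0.4476, -0.2073, 0.0998]
tcp_rot: [0.916, -3.005, -0.003]
wrist_force: [-0.3, -0.5, -0.5]
finger_gap: 0.655
time: 21.72
ee_pos: [0.4494, -0.209, 0.1035]
tcp_rot: [-0.914, 3.001, -0.003]
wrist_force: [0.6, -0.1, 0.7]
finger_gap: 0.653
t 21.72 pos [ 0.4494 -0.209   0.1035] cur yaw [-0.11 -0.27 33.9 ] F [ 0.6 -0.1  0.7] gap 0.653
shift [3.8, -0.1, 57.0] turn [-0.19, 0.22, 0.3]
```

View pics/s23.png

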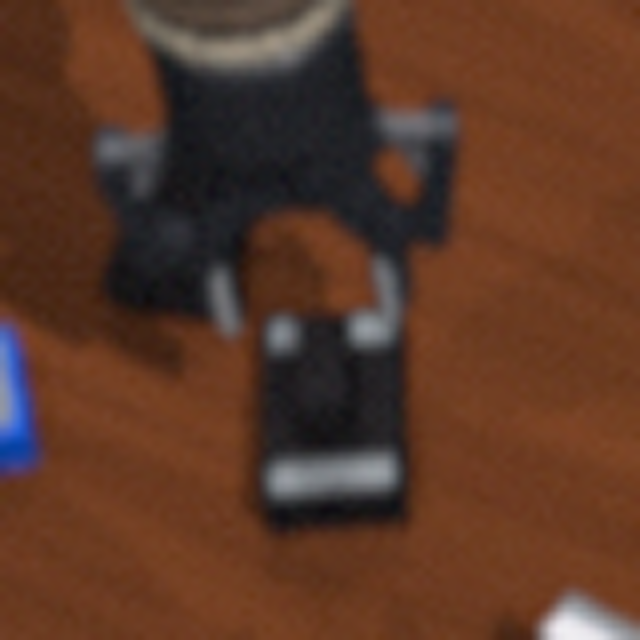

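```bash
python3 -m jog '[[[4,0,20],[0,0,0],-0.3],[[4,0,40],[0,0,0],-0.3],[[4,0,52],[0,0,0],-0.3],[[4,0,57],[0,0,0],-0.3],[[4,0,57],[0,0,0],-0.3]]';python3 -m jog '[[[0,0,0],[0,0,0],-0.3],[[0,0,0],[0,0,0],-0.3],[[0,0,0],[0,0,0],-0.3]]'; python3 plan.py 0.4466 -0.2112 0.0465 33.6
python3 - <<'E'
from h import *
s=cam("scene");crop(s,180,150,260,230,8,"s24.png")
E
```

```text
time: 22.18
ee_pos: [0.4451, -0.2113, 0.0451]
tcp_rot: [-0.914, 3.003, -0.001]
wrist_force: [-0.2, -0.2, -0.8]
finger_gap: 0.651
time: 22.43
ee_pos: [0.446, -0.2117, 0.0464]
tcp_rot: [-0.914, 3.001, -0.003]
wrist_force: [0.5, 0.2, -0.5]
finger_gap: 0.649
t 22.43 pos [ 0.446  -0.2117  0.0464] cur yaw [-0.11 -0.26 33.87] F [ 0.5  0.2 -0.5] gap 0.649
shift [-0.8, 0.0, -0.1] turn [-0.18, 0.21, 0.27]
```

View pics/s24.png

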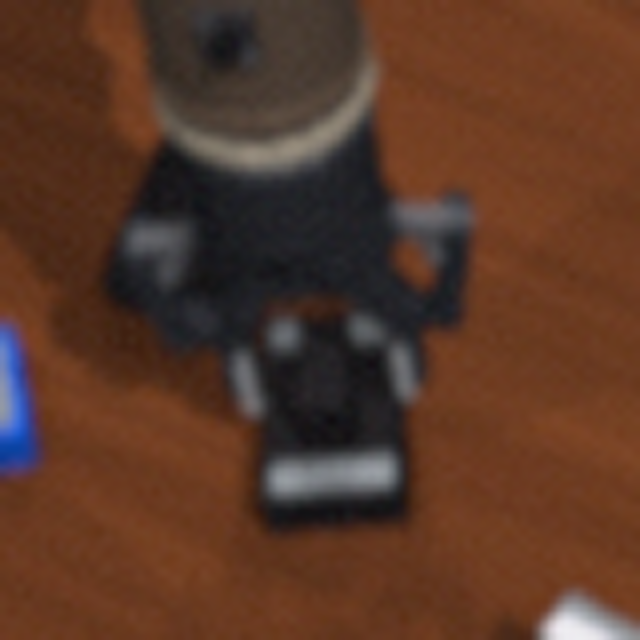

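```bash
python3 -m jog '[[[-0.5,0,0.5],[0,0.2,0.2],0.2],[[-0.5,0,0.5],[0,0.2,0.2],1],[[-0.5,0,0.5],[0,0.2,0.2],1],[[-0.5,0,0.5],[0,0.2,0.2],1],[[-0.5,0,0.5],[0,0.2,0.2],1]]' 100;python3 -m jog '[[[0,0,0],[0,0,0],1],[[0,0,0],[0,0,0],1],[[0,0,0],[0,0,0],1]]'; python3 -m jog '[[[0,0,-20],[0,0,0],1],[[0,0,-45],[0,0,0],1],[[0,0,-75],[0,0,0],1],[[0,0,-105],[0,0,0],1],[[0,0,-105],[0,0,0],1]]'; python3 ins.py 2 -20 60 14 46.1 -1
```

```text
time: 22.9
ee_pos: [0.4461, -0.2113, 0.0455]
tcp_rot: [-0.91, 3.006, -0.004]
wrist_force: [-1.2, -0.4, 6.3]
finger_gap: 0.234
time: 23.15
ee_pos: [0.4461, -0.2113, 0.0455]
tcp_rot: [-0.91, 3.006, -0.004]
wrist_force: [-0.3, -0.5, 6.2]
finger_gap: 0.238
time: 23.57
ee_pos: [0.448, -0.2121, 0.1547]
tcp_rot: [-0.908, 3.002, -0.01]
wrist_force: [1.9, -1.0, -3.1]
finger_gap: 0.239
target [0.5958 0.1172 0.1466]
t 23.57 pos [ 0.448  -0.2121  0.1547] cur yaw [-0.36 -0.33 33.65] F [ 1.9 -1.  -3.1] gap 0.239
shift [-305.4, 192.3, 7.8] turn [4.2, -13.16, 37.1]
```

```bash
python3 -m jog '[[[-30,19,-10],[0.7,-2.2,6.2],1],[[-60,38,-20],[1.4,-4.4,12.4],1],[[-92,57,-20],[2.1,-6.6,18.5],1],[[-124,76,-20],[2.8,-8.8,24.7],1],[[-156,95,-20],[3.5,-11,30.9],1]]';python3 -m jog '[[[0,0,0],[0,0,0],1]]'; python3 ins.py 2 -20 60 14 45.5 -2
```

```text
time: 23.98
ee_pos: [0.5206, -0.0485, 0.1691]
tcp_rot: [-0.083, 2.946, -0.006]
wrist_force: [0.3, -0.6, -2.4]
finger_gap: 0.235
time: 24.07
ee_pos: [0.5217, -0.0426, 0.1688]
tcp_rot: [-0.091, 2.945, -0.002]
wrist_force: [-0.5, 0.1, -2.7]
finger_gap: 0.24
target [0.5949 0.1173 0.1458]
t 24.07 pos [ 0.5217 -0.0426  0.1688] cur yaw [ -0.08 -11.18   3.52] F [-0.5  0.1 -2.7] gap 0.24
shift [-77.0, 155.3, 37.6] turn [1.13, -2.8, 7.01]
```

```bash
python3 -m jog '[[[-15,31,0],[0.3,-0.7,1.8],1],[[-31,62,2],[0.6,-1.4,3.5],1],[[-46,94,8],[0.9,-2.1,5.3],1],[[-62,125,20],[1.1,-2.8,7],1],[[-77,155,36],[1.1,-2.8,7],1]]';python3 -m jog '[[[0,0,0],[0,0,0],1],[[0,0,0],[0,0,0],1]]'; python3 ins.py 2 -27 12 14 45.5 -2
```

```text
time: 24.48
ee_pos: [0.5937, 0.1112, 0.147]
tcp_rot: [0.09, 2.896, -0.016]
wrist_force: [1.3, -0.2, -2.6]
finger_gap: 0.238
time: 24.65
ee_pos: [0.5924, 0.1116, 0.1448]
tcp_rot: [0.082, 2.902, -0.017]
wrist_force: [-0.4, -0.7, -2.8]
finger_gap: 0.238
target [0.5879 0.1177 0.0978]
t 24.65 pos [0.5924 0.1116 0.1448] cur yaw [ -0.69 -13.69  -3.22] F [-0.4 -0.7 -2.8] gap 0.238
shift [15.8, 6.1, 44.6] turn [-0.21, -0.3, 0.39]
```

```bash
python3 -m jog '[[[3,6,10],[-0.2,-0.3,0.4],1],[[7,6,20],[-0.2,-0.3,0.4],1],[[11,6,30],[-0.2,-0.3,0.4],1],[[15.5,6,43],[-0.2,-0.3,0.4],1],[[15.5,6,43],[-0.2,-0.3,0.4],1]]';python3 -m jog '[[[0,0,0],[0,0,0],1],[[0,0,0],[0,0,0],1],[[0,0,0],[0,0,0],1]]'; python3 ins.py 2 -30 3 14 45.5 -2
python3 - <<'E'
from h import *
s=cam("scene");crop(s,240,230,330,300,8,"s25.png")
E
```

```text
time: 25.07
ee_pos: [0.5865, 0.1133, 0.0986]
tcp_rot: [0.1, 2.897, -0.014]
wrist_force: [0.1, 0.1, -3.4]
finger_gap: 0.238
time: 25.32
ee_pos: [0.5898, 0.1149, 0.1026]
tcp_rot: [0.1, 2.891, -0.01]
wrist_force: [0.8, 0.9, -2.4]
finger_gap: 0.243
target [0.585  0.1179 0.0888]
t 25.32 pos [0.5898 0.1149 0.1026] cur yaw [ -0.39 -14.29  -3.94] F [ 0.8  0.9 -2.4] gap 0.243
shift [8.3, 2.6, 12.2] turn [0.01, 0.29, -0.36]
```

View pics/s25.png

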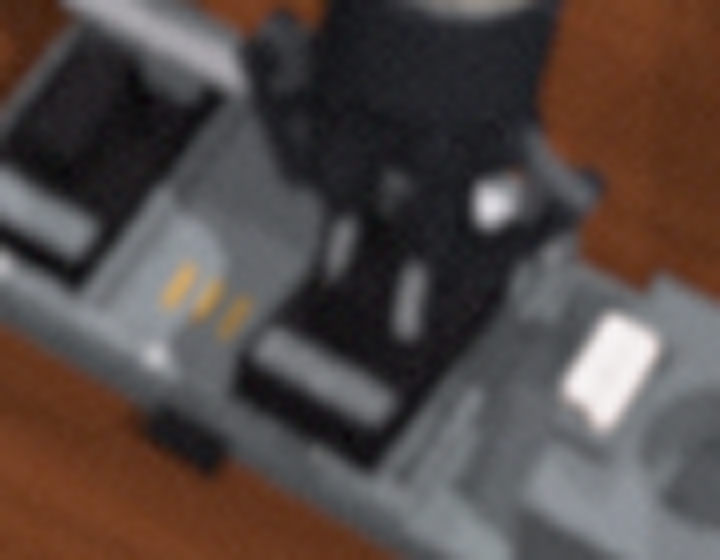

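```bash
python3 -m jog '[[[3,2.6,4],[0,0.3,-0.3],1],[[6,2.6,8],[0,0.3,-0.3],1],[[8.3,2.6,12],[0,0.3,-0.3],1],[[8.3,2.6,12],[0,0.3,-0.3],1],[[8.3,2.6,12],[0,0.3,-0.3],1]]'; python3 ins.py 2 -32 2 14 45.5 -2; python3 ins.py 2 -43 1.5 14 45.5 -2
```

```text
time: 25.78
ee_pos: [0.5838, 0.1183, 0.0875]
tcp_rot: [0.091, 2.898, -0.012]
wrist_force: [-1.1, -0.2, -1.9]
finger_gap: 0.237
target [0.583  0.118  0.0878]
t 25.78 pos [0.5838 0.1183 0.0875] cur yaw [ -0.46 -13.86  -3.59] F [-1.1 -0.2 -1.9] gap 0.237
shift [0.7, -0.3, -0.5] turn [-0.02, -0.14, -0.0]

target [0.572  0.1187 0.0873]
t 25.78 pos [0.5838 0.1183 0.0875] cur yaw [ -0.46 -13.86  -3.59] F [-1.1 -0.2 -1.9] gap 0.237
shift [11.5, -0.3, -2.6] turn [-0.02, -0.14, -0.0]
```

```bash
python3 -m jog '[[[3,-0.3,-0.8],[0,-0.1,0],1],[[7,-0.3,-1.7],[0,-0.1,0],1],[[10,-0.3,-2.3],[0,-0.1,0],1],[[11.5,-0.3,-2.6],[0,-0.1,0],1],[[11.5,-0.3,-2.6],[0,-0.1,0],1]]';  python3 -m jog '[[[1.5,0,-0.3],[0,0,0],1],[[1.5,0,-0.3],[0,0,0],1],[[1.5,0,-0.3],[0,0,0],1]]'|grep -E "ee_|force"; python3 -m jog '[[[1.5,0,-0.3],[0,0,0],1],[[1.5,0,-0.3],[0,0,0],1],[[1.5,0,-0.3],[0,0,0],1]]'|grep -E "ee_|force";python3 ins.py 2 -46 1.5 14 45.5 -2
```

```text
time: 26.2
ee_pos: [0.572, 0.1188, 0.0879]
tcp_rot: [0.091, 2.896, -0.011]
wrist_force: [0.2, -0.1, -2.6]
finger_gap: 0.237
ee_pos: [0.5711, 0.1188, 0.0878]
wrist_force: [-0.3, -0.2, -2.2]
ee_pos: [0.5703, 0.1189, 0.088]
wrist_force: [3.4, -0.1, -3.5]
target [0.569  0.1189 0.0873]
t 26.7 pos [0.5703 0.1189 0.088 ] cur yaw [ -0.42 -14.11  -3.62] F [ 3.4 -0.1 -3.5] gap 0.239
shift [1.4, -0.1, 0.4] turn [0.02, 0.11, -0.04]
```

```bash
python3 -m jog '[[[0,0,1],[0,0,0],1],[[0,0,1],[0,0,0],1],[[0,0,1],[0,0,0],1]]'|grep -E "ee_|force"; python3 -m jog '[[[1,0,-0.3],[0,0,0],1],[[1,0,-0.3],[0,0,0],1],[[1,0,-0.3],[0,0,0],1]]'|grep -E "ee_|force"
python3 - <<'E'
from h import *
s=cam("scene");crop(s,240,230,330,300,8,"s26.png")
E
```

```text
ee_pos: [0.5703, 0.1189, 0.087]
wrist_force: [3.2, 0.2, -3.2]
ee_pos: [0.57, 0.119, 0.0873]
wrist_force: [7.5, -0.2, -4.4]
```

View pics/s26.png

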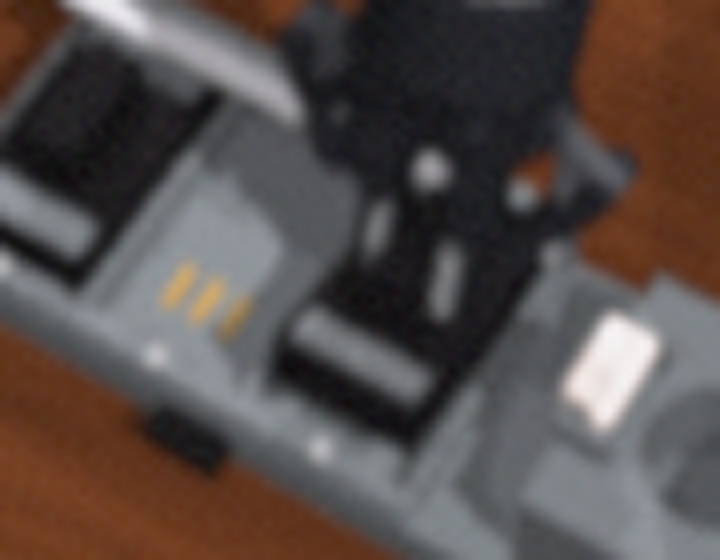

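```bash
for a in "-45.7 1.3 14" "-46.7 1 10.5" "-47.8 1 7" "-48.9 0.5 3.5" "-50 0 0";do python3 ins.py 2 $a 45.5 0|grep shift;done
```

```text
shift [-1.2, -0.1, 0.0] turn [0.03, 0.18, -0.05]
shift [-2.8, -0.1, 3.2] turn [0.03, 3.68, -0.05]
shift [-4.2, -0.1, 6.3] turn [0.03, 7.18, -0.04]
shift [-5.3, -0.1, 9.9] turn [0.04, 10.68, -0.04]
shift [-6.2, -0.1, 13.7] turn [0.04, 14.18, -0.04]
```

```bash
python3 -m jog '[[[-2,0,0],[0,0.2,0],1],[[-3.4,0,3],[0,3.7,0],1],[[-4.1,0,4.6],[0,5.5,0],1],[[-4.8,0,6.2],[0,7.2,0],1],[[-4.8,0,6.2],[0,7.2,0],1]]'; for a in "-48.4 0.8 5" "-48.9 0.5 3.5" "-49.5 0 1.5" "-50 0 0";do python3 ins.py 2 $a 45.5 0|grep shift;done
```

```text
time: 27.67
ee_pos: [0.575, 0.1183, 0.0815]
tcp_rot: [0.097, 3.023, -0.006]
wrist_force: [-0.0, -0.5, -3.2]
finger_gap: 0.234
shift [-1.7, 0.3, 1.2] turn [-0.01, 1.69, -0.06]
shift [-2.3, 0.3, 2.8] turn [-0.01, 3.19, -0.06]
shift [-3.1, 0.3, 5.1] turn [-0.01, 5.19, -0.06]
shift [-3.6, 0.3, 6.4] turn [-0.01, 6.69, -0.06]
```

```bash
python3 -m jog '[[[-1.7,0.2,1.2],[0,1.7,0],1],[[-2.3,0.2,2.8],[0,3.2,0],1],[[-3.1,0.2,5],[0,5.2,0],1],[[-3.6,0.2,6.4],[0,6.7,0],1],[[-3.6,0.2,6.4],[0,6.7,0],1]]'; python3 -m jog '[[[0,0,1],[0,0,0],1],[[0,0,1],[0,0,0],1],[[0,0,0.5],[0,0,0],0],[[0,0,0],[0,0,0],0],[[0,0,0],[0,0,0],0]]'; python3 -m jog '[[[0,0,-15],[0,0,0],0],[[0,0,-40],[0,0,0],0],[[0,0,-80],[0,0,0],0],[[0,0,-120],[0,0,0],0]]';python3 -m jog '[[[40,0,-20],[0,0,0],0],[[80,0,-40],[0,0,0],0],[[120,0,-40],[0,0,0],0],[[120,0,-40],[0,0,0],0]]'
python3 - <<'E'
from h import *
s=cam("scene");crop(s,220,215,320,290,8,"s27.png")
c=cam("top");cv2.imwrite("pics/t27f.png",c["color"][:,:,::-1])
cv2.imwrite("pics/s27f.png",s["color"][:,:,::-1])
E
```

```text
time: 28.08
ee_pos: [0.5788, 0.1185, 0.0756]
tcp_rot: [0.1, 3.14, -0.0]
wrist_force: [0.8, -0.0, -1.8]
finger_gap: 0.238
time: 28.5
ee_pos: [0.579, 0.1187, 0.0762]
tcp_rot: [0.099, 3.137, 0.0]
wrist_force: [0.5, -0.2, 0.2]
finger_gap: 0.501
time: 28.83
ee_pos: [0.5778, 0.1183, 0.1962]
tcp_rot: [-0.099, -3.14, 0.002]
wrist_force: [2.0, 0.3, -0.2]
finger_gap: 0.502
time: 29.17
ee_pos: [0.4531, 0.1265, 0.2364]
tcp_rot: [0.096, 3.14, 0.001]
wrist_force: [-0.7, -0.1, -0.7]
finger_gap: 0.501
```

View pics/s27.png

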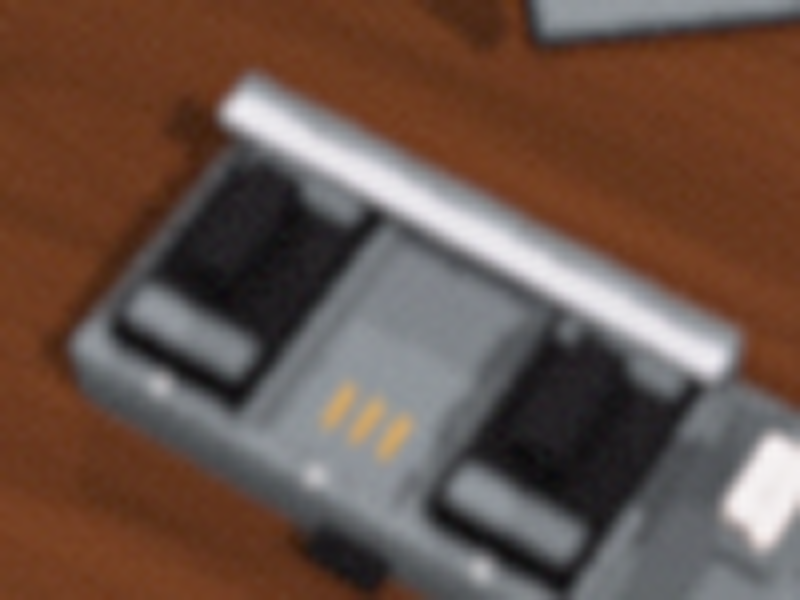

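View pics/s27f.png

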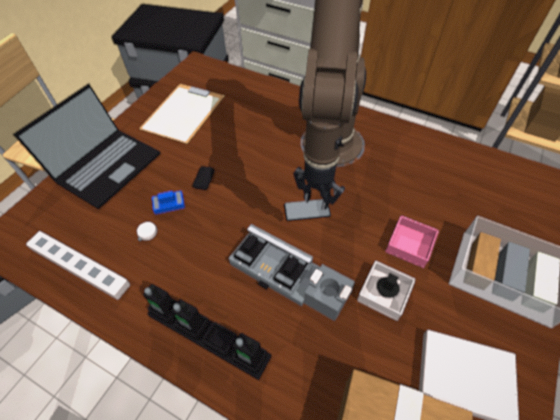

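View pics/t27f.png

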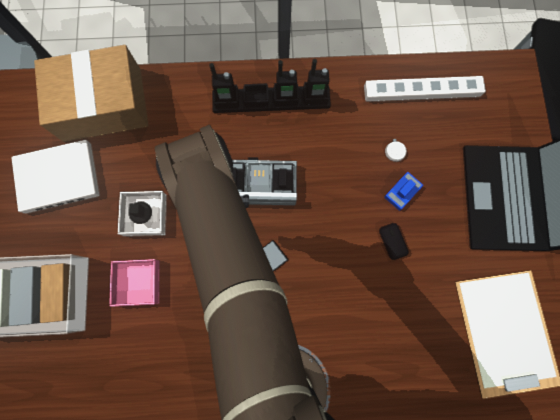

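```bash
python3 - <<'E'
from h import *
s=cam("scene")
Rz=Ro.from_euler("z",-3.6,degrees=True)
for n,b,u,v in(("A",0,190,332),("B",2,513,513)):
    w=ray(s,220+u/8-.45,215+v/8-.45,.054);l=Rz.inv().apply(w-[.575,.0484,.03])*1000;print(n,w.round(4),"bay frame",(l-[39.3,(b-1)*70,24]).round(1))
# bottom-right front corners of body top, end edge
for n,b,u,v in(("A",0,238,385),("B",2,566,566)):
    w=ray(s,220+u/8-.45,215+v/8-.45,.054);l=Rz.inv().apply(w-[.575,.0484,.03])*1000;print(n,(l-[50,(b-1)*70+30,24]).round(1))
E
python3 - <<'E'
from h import *
c=cam("scene");crop(c,220,225,260,265,14,"a28.png");crop(c,260,250,305,290,14,"b28.png")
E
```

```text
A [ 0.6082 -0.0221  0.054 ] bay frame [-1.7  1.7  0. ]
B [0.6168 0.1169 0.054 ] bay frame [-1.9  1.   0. ]
A [-3.6 -0.8  0. ]
B [-5.  -2.6  0. ]
```

View pics/a28.png

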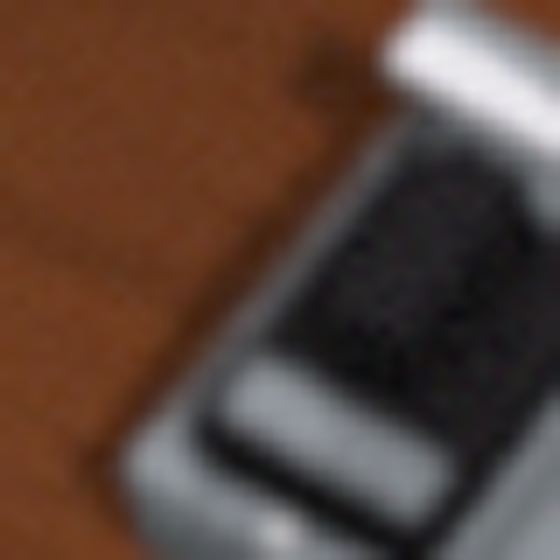

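View pics/b28.png

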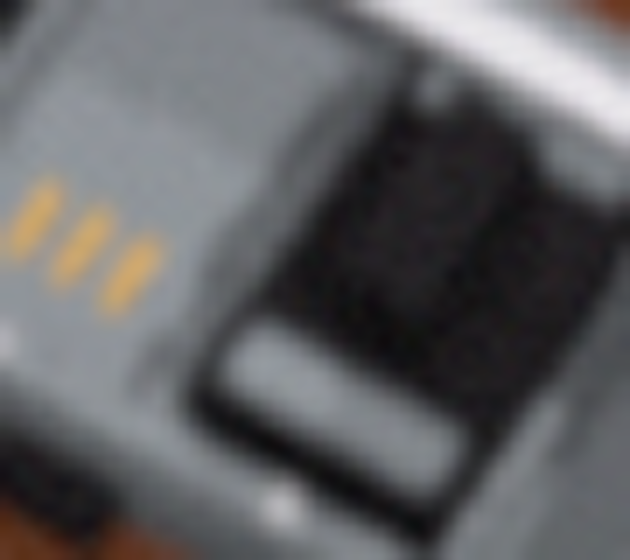

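```bash
python3 -m jog '[[[0,0,0],[0,0,0],0],[[0,0,0],[0,0,0],0],[[0,0,0],[0,0,0],0]]'
python3 - <<'E'
from station import *
print(sign_off())
E
```

```text
time: 29.62
ee_pos: [0.4597, 0.1259, 0.2351]
tcp_rot: [0.1, 3.139, -0.001]
wrist_force: [0.3, -0.0, 0.6]
finger_gap: 0.499
the job is handed in; nothing more can be done
None
```

I rocked the bung out of its port and stood it in the white tray, then loaded the two black packs I could see into bays 0 and 2. The job is handed in after about 30 s of robot time; `sign_off` gave no verdict.

**What I did**
- **Bung:** The first tilt, 16° towards +y, did not open the inner catch. Shifting the tilted bung about 3 mm towards -y opened it by roughly 6 mm while the outer stayed closed. I then tilted it the other way, which opened the outer catch too, and both looked open before I lifted the bung.
- **Packs:** Each went in tilted 14° and was pushed under the lip until I felt the wall, then lowered flat and released. I saw no third pack, and I left the blue look-alike and the pink tray alone.

**Last checks**
- **Bung:** In the final pictures it stands near the middle of the white tray.
- **Packs:** At release the tool height put both undersides at about 30 mm, which is the bay floor. Measuring the metal strips on top put both packs within about 3 mm of the bay centres. A second check on the body corners disagreed a little, at about 4 mm for one pack and 5 to 6 mm for the other. All of these are inside the 8 mm allowed.
- **Robot:** The gripper is open and clear, and the wrist force reads close to zero.

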